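# Top up the spring-loaded dish magazine

## Task

Top up the spring-loaded dish magazine with the two small agar dishes that lie on the bench: set each one, lid up, into the mouth between the four rods and press it straight down against the spring until both side catches have snapped in over its lid. Leave the large dish and the glassware standing where they are, and finish with the magazine left to itself.

Things in the scene. Friction and masses are not known exactly. Their poses are not given: they have to be found in the camera images.
- magazine: Fixed stack magazine: base plate 150 x 170 x 12 mm, four 12 mm steel guide rods at x = +-23, y = +-30 mm with tapered tips (188 to 198 mm above the bench), a catch housing on its +y and -y side. Origin: centre of its underside, on the bench; z up the stack's axis. Its -x and +x sides are open, 47 mm free between the rods, for a finger each. Five dishes are inside, pushed up against the catches.
- magazine_mouth (a point): Point on the magazine's axis level with the flat underside of its two catches, 165 mm above the bench; axes as the magazine. A dish that is home lies just below it. The rods leave a dish 2 mm play all round, 6 mm at their tips. A new dish first rests on the catches' ramps, its underside about 8 mm above this point. Housings: inner faces 35 mm from the axis, tops 183 mm above the bench.
- follower (a joint): White spring follower under the stack, m: 0 at the start with five dishes, grows as it is pressed down; one more dish adds 0.015, and it stops at 0.040. Its spring pushes up with about 9 N at 0, and 0.9 N more for every 10 mm.
- catch_left (a joint): Sprung steel catch on the magazine's +y side, m: 0 = snapped in (nose 26.5 mm from the axis), grows outward, stop at 0.007. Steep ramp on top, flat below: a dish pressed from above pushes both catches out (0.0035); that takes some 8 to 16 N in all. They snap in once the lid's top is below the mouth point: press it 3 to 6 mm below, then let go.
- catch_right (a joint): The same catch on the magazine's -y side.
- dish_a_centre (a point): Centre (half-way up) of a small round agar dish lying lid up on the bench: 60 mm diameter (56 mm over the lowest 3.5 mm), 15 mm high, flat top, clear lid over cream-coloured agar, about 30 g. Its z axis points up through the lid.
- dish_b_centre (a point): Centre of the other small agar dish, just the same.
- large_dish: Bystander: large agar dish, 90 mm diameter, 15 mm high; too big for the magazine. Origin at the centre of its underside.
- spirit_lamp: Bystander: glass spirit lamp with a white cap, 80 mm diameter, 108 mm high. Origin at the centre of its underside.
- reagent_jar: Bystander: glass reagent jar with stopper, 76 mm diameter, 130 mm high. Origin at the centre of its underside.
- conical_flask: Bystander: conical flask with a paper cap, 84 mm diameter at the foot, 138 mm high. Origin at the centre of its underside.
There are look-alikes about, which are no part of the job. Leave any blue, orange or yellow look-alike of the part that bears dish_b_centre alone.

How it is judged:
On the way:
1. one small dish is pressed home in the magazine, both catches in over it (((horizontal distance between dish_a_centre and magazine_mouth below 0.004 m and z of dish_a_centre in the frame of magazine_mouth between -0.03 and -0.0055 m and angle between dish_a_centre's own z axis and vertical below 0.1 rad and value of joint each of catch_left, catch_right below 0.002 m) or (horizontal distance between dish_b_centre and magazine_mouth below 0.004 m and z of dish_b_centre in the frame of magazine_mouth between -0.03 and -0.0055 m and angle between dish_b_centre's own z axis and vertical below 0.1 rad and value of joint each of catch_left, catch_right below 0.002 m))), for 0.2 s.
At the end, for the whole second after the job is handed in: Both small dishes lie in the magazine below the catches, lid up (within 0.1 rad), within 4 mm of its axis and at rest; both catches are back in (within 2 mm), and the follower stands two dishes lower (26 to 33 mm) (horizontal distance between each of dish_a_centre, dish_b_centre and magazine_mouth below 0.004 m and z of dish_a_centre in the frame of magazine_mouth between -0.03 and -0.0055 m and angle between each of dish_a_centre, dish_b_centre's own z axis and vertical below 0.1 rad and z of dish_b_centre in the frame of magazine_mouth between -0.03 and -0.0055 m and value of joint each of catch_left, catch_right below 0.002 m and value of joint follower between 0.026 and 0.033 m and linear speed of each of dish_a, dish_b below 0.01 m/s); the robot touches nothing.
It fails at once if the large dish or the glassware is shifted by more than 20 mm or tipped (distance of any of large_dish, spirit_lamp, reagent_jar, conical_flask from where it was at the start of the episode above 0.02 m or angle between any of large_dish, spirit_lamp, reagent_jar, conical_flask's own z axis and vertical above 0.3 rad).
It also fails if it takes over 67 s, if anything falls off the work surface, if the arm or the gripper's body presses on something with over 40 N, if the wrist force passes 120 N, or if a joint passes its speed limit or range.

## Robot

A 6-joint arm with a two-finger parallel gripper is mounted at the origin on the work surface. World frame = base frame: x ahead of the robot, y to its left, z up, the work surface at z = 0. Lengths are in m, angles in rad, forces in N, time in s.
With the tool pointing down it reaches from about 0.3 to 0.775 m from the base axis. Payload 14.6 kg.
Tool frame: the origin (TCP) lies midway between the tips of the shut fingers; the grasp point (between the pads) lies 19 mm behind it (pinch_z is the distance from the TCP to the grasp point, in m); x points along the fingers, y is the direction in which the jaws open and shut, and the axes are right-handed (so a half turn about x gives the same grasp; the last joint's range is limited). The gripper opens to 94 mm and grips with 3 to 60 N. Pads are 16 mm wide; open, the fingers measure 119 mm over their backs; the gripper's body (75 mm by 177 mm) begins 78 mm behind the grasp point.
Start: joints at [1.192, 0.3, 1.521, -0, 1.321, -0.067], TCP at [0.169, 0.523, 0.17] pointing down, gripper open.
Joint ranges: [-3.03, 3.03], [-0.79, 2.21], [0.23, 2.52], [-1.04, 4.18], [0, 3.07], [-2.55, 2.55]. Speed limits (rad/s): [2.22, 2.22, 2.57, 3.14, 3.14, 3.14].

## Interface

Orientations are given as a unit quaternion [x, y, z, w].
In Python, from bench import get_state, grab_frame, finish_job, pinch_z gives the robot as it stands.
- The arm moves only by the tool move_arm, never from a script. Its argument "steps" is a list of rows, each an object of numbers: "fingers": the finger opening in cm, from 0 to 9.4; "tx", "ty", "tz": the shift along the world's x, y, z in cm; "ax", "ay", "az": the turn, a rotation vector about the world's x, y, z in degrees. In form: [{"fingers": .., "tx": .., "ty": .., "tz": .., "ax": .., "ay": .., "az": ..}, ...]. A call has 1 to 10 rows; each row shifts and turns the commanded pose from where the row before left it; what a row does not reach is not made up. A row lasts 1/10 s, in which the tool goes at most 50 mm and 8.59 degrees, less where a joint would pass 70% of its speed; a pose out of reach is approached as far as the arm can. A call is refused whole if a number of a shift passes 5 or a number of a turn 8.59, either way. A call with a gripper value outside its range is refused whole. The fingers move at their own pace and stop on an object; "squeeze" is the grip in N (left out, the last holds). Time passes only in rows, so rows that do not move let the fingers close. It gives the time, the measured TCP pose, the force and the opening at its end, in the units of the state.
- get_state(): the state, without advancing time (a new reading comes with each control period).
- grab_frame(name): name is "scene" or "top" or "wrist"; returns a dict with "img" (480x640x3 uint8, red, green, blue), "fovy" (degrees; the focal length in pixels is half the picture's height over the tangent of half this angle, whatever the lens; pixels are square), "cx", "cy" (the principal point, pixels), "world_from_camera" (4x4, takes a point from camera to world coordinates); the wrist camera has in their place "mount" (4x4, takes a point from camera to tool coordinates, whose origin is the TCP and whose axes are the tool frame's). Camera axes: x right, y down, z forward; pixel columns grow to the right and rows downward; lengths in m; the calibration is good to about 2 mm. A picture is of the moment at which its call begins: read the wrist's pose just before it. There is no depth.
- finish_job(): hands the job in, once; it reports no verdict.
The state is a dict: "time": time; "joints": joint angles; "qd": joint speeds; "joint_efforts": joint torques, N m; "position": TCP position; "orientation": TCP orientation; "contact_force": force on the tool from outside, world axes, zero at the start; "torque": the same for the moment, N m; "gripper_width": finger opening in m.
Only numpy, scipy, OpenCV 4.12 (cv2) and the standard library are available. Lean on these libraries where they do the work, as an engineer would, in place of code of your own. Each camera call takes 0.05 s, during which the arm holds its last target. There are 200 camera calls.

## Working session

There is one attempt and no reset: what is moved stays moved. The work goes in short steps, Python scripts to look and compute and a tool call to move; the robot and the scene stay as the last step left them, time stands still between calls to the robot, and variables do not carry over. Pictures are saved under pics/ and viewed, about 8 in all and at most 12, crops included, and the job is handed in when it is done.

Besides the shell and the picture viewer there is one more tool, called as name(argument=value, ...), one argument or row to a line, values as JSON. move_arm: Moves the arm, as the interface text tells. Its arguments: {"type":"object","properties":{"steps":{"type":"array","items":{"type":"object","properties":{"fingers":{"type":"number"},"tx":{"type":"number"},"ty":{"type":"number"},"tz":{"type":"number"},"ax":{"type":"number"},"ay":{"type":"number"},"az":{"type":"number"}}}},"squeeze":{"type":"number"}},"required":["steps"]}

```bash
mkdir -p pics; cat > h.py <<'E'
import numpy as np, cv2, json
from bench import get_state, grab_frame, finish_job, pinch_z
from scipy.spatial.transform import Rotation as R
def grab(name,tag):
    s=get_state(); f=grab_frame(name)
    if 'mount' in f:
        T=np.eye(4);T[:3,:3]=R.from_quat(s['orientation']).as_matrix();T[:3,3]=s['position'];W=T@np.array(f['mount'])
    else: W=np.array(f['world_from_camera'])
    np.savez(f'pics/{tag}.npz',W=W,f=240/np.tan(np.radians(f['fovy'])/2),c=[f['cx'],f['cy']],img=f['img'])
    cv2.imwrite(f'pics/{tag}.png',f['img'][...,::-1])
def ray(tag,u,v):
    d=np.load(f'pics/{tag}.npz');r=np.array([(u-d['c'][0])/d['f'],(v-d['c'][1])/d['f'],1.]);r=d['W'][:3,:3]@r
    return d['W'][:3,3],r/np.linalg.norm(r)
def onz(tag,u,v,z):
    o,r=ray(tag,u,v);return o+r*(z-o[2])/r[2]
def tri(obs):
    A=0;b=0
    for o in obs:
        c,r=ray(*o);P=np.eye(3)-np.outer(r,r);A=A+P;b=b+P@c
    return np.linalg.solve(A,b)
def proj(tag,p):
    d=np.load(f'pics/{tag}.npz');q=np.linalg.inv(d['W'])@np.append(p,1);return q[:2]/q[2]*d['f']+d['c']
E
python3 - <<'E'
from h import *
grab('top','top0');grab('scene','sc0');grab('wrist','wr0')
s=get_state();print(s,pinch_z)
for t in('top0','sc0','wr0'):
    d=np.load(f'pics/{t}.npz');print(t,d['W'].round(3).tolist(),d['f'],d['c'])
a=[cv2.imread(f'pics/{t}.png') for t in('top0','sc0')]
E
```

```text
{'time': 0.15, 'joints': array([ 1.19236939e+00,  3.00361157e-01,  1.52141114e+00,  1.99969292e-05,
        1.32072510e+00, -6.65901466e-02]), 'qd': array([-0.00063667, -0.0026118 , -0.00231565,  0.00183258, -0.00119214,
        0.00226661]), 'joint_efforts': array([ 7.16906470e-04, -5.31954861e+01, -3.52821994e+01,  7.07975426e-02,
        2.36494892e-02, -1.01301951e-04]), 'position': array([0.1686514 , 0.52326414, 0.16931855]), 'orientation': array([ 0.10949603,  0.69860603, -0.11011699,  0.69845149]), 'contact_force': array([ 0.05026035, -0.07447653, -0.48289995]), 'torque': array([ 0.01294016, -0.0254877 ,  0.03220011]), 'gripper_width': 0.09435421054485968} 0.0188
top0 [[0.02, -0.996, 0.086, 0.426], [-1.0, -0.02, 0.0, 0.016], [0.001, -0.086, -0.996, 1.349], [0.0, 0.0, 0.0, 1.0]] 564.4689154930546 [317.03439801 235.73587532]
sc0 [[-0.452, 0.745, -0.49, 0.967], [0.892, 0.37, -0.26, 0.253], [-0.012, -0.555, -0.832, 0.874], [0.0, 0.0, 0.0, 1.0]] 435.1944147045765 [326.33537194 235.39014301]
wr0 [[0.307, 0.925, 0.225, 0.104], [0.952, -0.298, -0.073, 0.545], [-0.001, 0.237, -0.972, 0.385], [0.0, 0.0, 0.0, 1.0]] 388.91390526100395 [316.37066036 245.7333187 ]
```

View pics/top0.png

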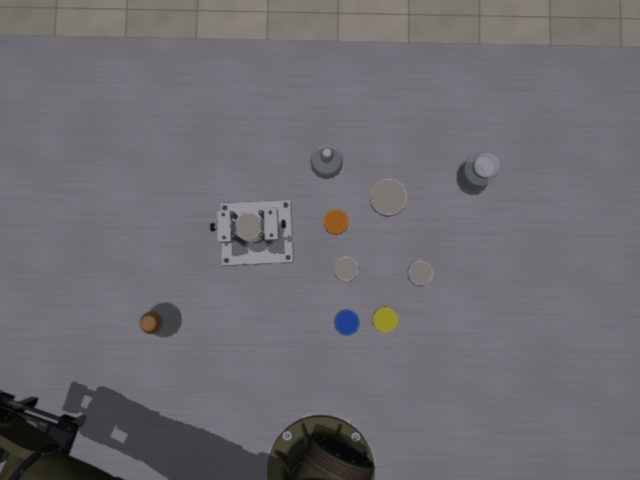

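View pics/sc0.png

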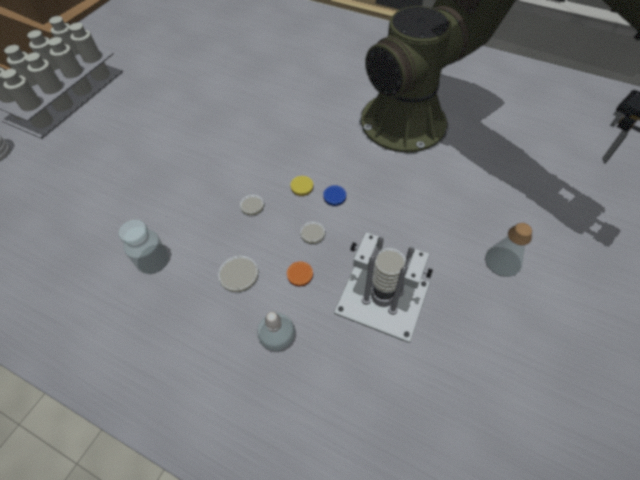

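Top view: cream small dishes are at (346,268) and (420,273), which match scene (313,232) and (252,205). The large dish is at (389,197), about 1.5 times as wide. The blue, orange and yellow look-alikes are at (347,322), (336,222) and (385,319). The two cream small ones fit the description. I'll confirm them and read pixels in an enlarged crop.

```bash
python3 - <<'E'
from h import *
a=cv2.imread('pics/top0.png')[190:300,200:440];b=cv2.imread('pics/sc0.png')[180:350,220:440]
a=cv2.resize(a,(800,367),interpolation=cv2.INTER_CUBIC) # 3.333
b=cv2.resize(b[:, :],(800,618),interpolation=cv2.INTER_CUBIC)
cv2.imwrite('pics/c1.png',a);cv2.imwrite('pics/c2.png',b[:600])
# segmentation of cream dishes in top & scene
for t,pts in(('top0',[(346,268),(420,273),(389,197)]),('sc0',[(313,232),(252,205)])):
    im=np.load(f'pics/{t}.npz')['img'];lab=cv2.cvtColor(im,cv2.COLOR_RGB2LAB).astype(int)
    for u,v in pts:
        m=(lab[...,2]>130).astype(np.uint8) # warm
        n,l,st,ce=cv2.connectedComponentsWithStats(m)
        k=l[v,u];print(t,u,v,lab[v,u],lab[v+25,u],k,st[k],ce[k].round(1))
for z in (0.0075,):
  print(onz('top0',346,268,z),onz('top0',420,273,z),onz('sc0',313,232,z),onz('sc0',252,205,z))
E
```

```text
top0 346 268 [128 130 131] [125 131 124] 6 [336 259  21  20 266] [346.2 268. ]
top0 420 273 [128 130 130] [125 131 124] 0 [     0     34    640    446 271469] [320.5 255. ]
top0 389 197 [127 130 131] [124 131 124] 2 [371 181  34  32 762] [388.1 196.2]
sc0 313 232 [155 127 131] [150 128 125] 424 [302 225  21  18 266] [311.8 232.8]
sc0 252 205 [155 127 131] [149 127 126] 422 [242 198  21  17 251] [251.8 205.6]
[ 0.46716084 -0.05415424  0.0075    ] [ 0.45889569 -0.22992818  0.0075    ] [ 0.46220201 -0.05053145  0.0075    ] [ 0.45789606 -0.22642223  0.0075    ]
```

View pics/c1.png

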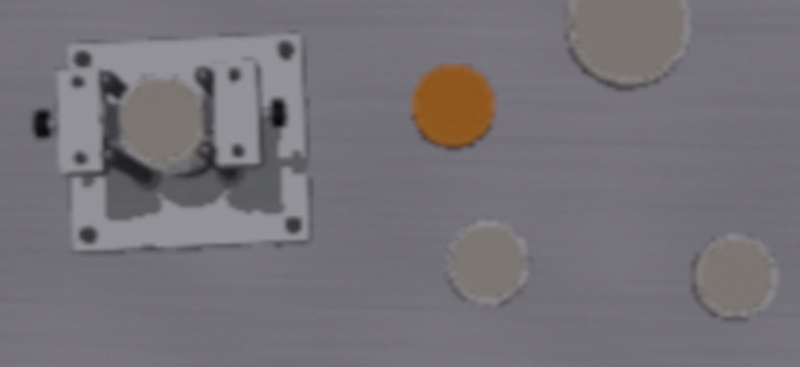

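View pics/c2.png

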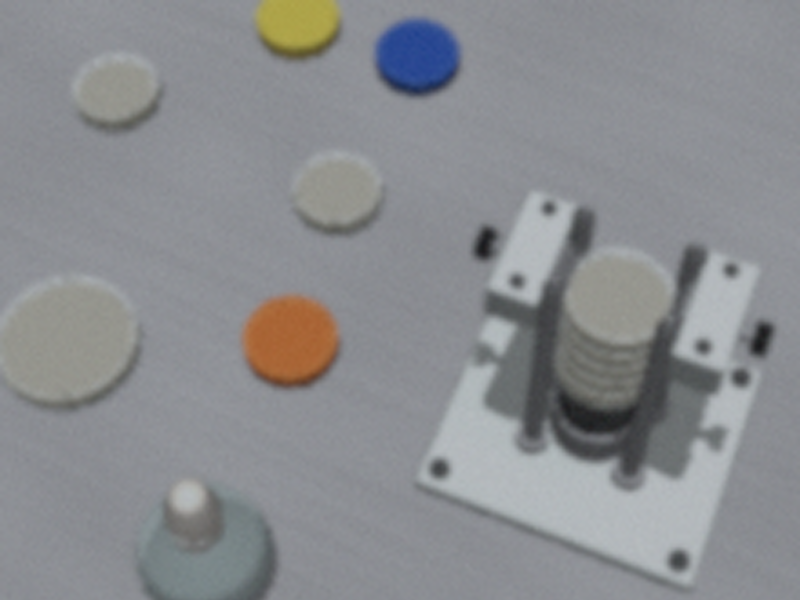

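```bash
python3 - <<'E'
from h import *
T=lambda u,v:('top0',200+(u+.5)/3.3333-.5,190+(v+.5)/3.336-.5)
S=lambda u,v:('sc0',220+(u+.5)/3.636-.5,180+(v+.5)/3.636-.5)
# housing screws; correspondences: top right= -y ; scene left=-y
top=[(77,82),(80,158),(235,74),(238,150)]
sc=[(731,270+0),(703,346),(548,208),(517,281)]
# top up=+x (far from robot). scene: lower is +x
P=[]
for t,s in zip(top,[sc[1],sc[0],sc[3],sc[2]]):
    p=tri([T(*t),S(*s)]);P.append(p);print(p.round(4),(proj('sc0',p)-S(*s)[1:]).round(1))
P=np.array(P);print('mean',P.mean(0), 'x-dir',P[0]-P[1],P[2]-P[3],'y',P[0]-P[2],P[1]-P[3])
B=np.array([onz(*T(*t),.012) for t in[(82,58),(286,49),(293,224),(88,234)]]);print('base',B.mean(0),B[0]-B[1],B[0]-B[3])
Bs=np.array([onz(*S(*t),.012) for t in[(440,468),(679,560),(740,377)]]);print('bs',Bs,(Bs[0]+Bs[2])/2,B)
for a,b in(((487,262),(337,190)),((735,276),(117,89)),((160,122),(620,290))):
    print(tri([T(*a),S(*b)]).round(4))
E
```

```text
[0.5678 0.2141 0.1841] [-0.7 -0. ]
[0.5203 0.211  0.1839] [-0.8 -0.1]
[0.5746 0.1162 0.1837] [-0.9 -0. ]
[0.5272 0.1128 0.1842] [-0.8 -0. ]
mean [0.54745983 0.16350725 0.18397719] x-dir [0.04752798 0.00312162 0.00026537] [ 0.04745331  0.00344505 -0.00048014] y [-0.00679999  0.097849    0.00040384] [-0.00687465  0.09817244 -0.00034167]
base [0.54845449 0.16194029 0.012     ] [-0.00950287  0.14594267  0.        ] [0.1258451  0.00861831 0.        ]
bs [[0.61307855 0.09630026 0.012     ]
 [0.60325634 0.24220456 0.012     ]
 [0.47771421 0.23333396 0.012     ]] [0.54539638 0.16481711 0.012     ] [[0.60648142 0.23910047 0.012     ]
 [0.61598429 0.0931578  0.012     ]
 [0.49071593 0.0850207  0.012     ]
 [0.48063632 0.23048217 0.012     ]]
[ 0.4659 -0.052   0.012 ]
[ 0.4592 -0.2277  0.012 ]
[0.5457 0.1635 0.1664]
```

```bash
python3 - <<'E'
from h import *
s=get_state();M=R.from_quat(s['orientation']).as_matrix();print(M.round(3), s['position'])
j=M[:,1];print('jaw angle deg',np.degrees(np.arctan2(j[1],j[0])))
E
```

```text
[[-0.     0.307  0.952]
 [-0.001  0.952 -0.307]
 [-1.    -0.001 -0.   ]] [0.1686514  0.52326414 0.16931855]
jaw angle deg 72.13278580975889
```

move_arm(
  steps=[
    {"tz": 5, "fingers": 9.4},
    {"tz": 5},
    {"tx": 2, "ty": -4, "az": -5},
    {"tx": 2, "ty": -4, "az": -5},
    {"tx": 2, "ty": -4, "az": -5},
    {"tx": 2, "ty": -4, "az": -5},
    {"tx": 2, "ty": -4, "az": -5},
    {"tx": 2, "ty": -4, "az": -5},
    {"tx": 2, "ty": -4, "az": -5},
    {"tx": 2, "ty": -4, "az": -5},
  ],
)

```text
invalid input at $.steps[0]: expected keys fingers, tx, ty, tz, ax, ay, az
```

move_arm(
  steps=[
    {"tx": 2, "ty": -4, "az": -5},
    {"tx": 2, "ty": -4, "az": -5},
    {"tx": 2, "ty": -4, "az": -5},
    {"tx": 2, "ty": -4, "az": -5},
    {"tx": 2, "ty": -4, "az": -5},
    {"tx": 2, "ty": -4, "az": -5},
    {"tx": 1.7, "ty": -1.5, "az": 1.9},
    {"tz": -4},
    {"tz": -4},
    {},
  ],
)

```text
invalid input at $.steps[0]: expected keys fingers, tx, ty, tz, ax, ay, az
```

```bash
python3 - <<'E'
from h import *
grab('wrist','w1');s=get_state();print(s['position'],s['joints'],s['time']);M=R.from_quat(s['orientation']).as_matrix();print(M.round(3))
print([proj('w1',p).round(1) for p in ([.466,-.052,.015],[.459,-.2277,.015])])
E
```

```text
[0.16865546 0.52330786 0.16941115] [ 1.19241224e+00  3.00244305e-01  1.52134377e+00 -1.75000918e-05
  1.32070277e+00 -6.66186225e-02] 0.2
[[-0.     0.307  0.952]
 [-0.001  0.952 -0.307]
 [-1.    -0.001 -0.   ]]
[array([-49.9, 586. ]), array([-174.4,  614.2])]
```

View pics/w1.png

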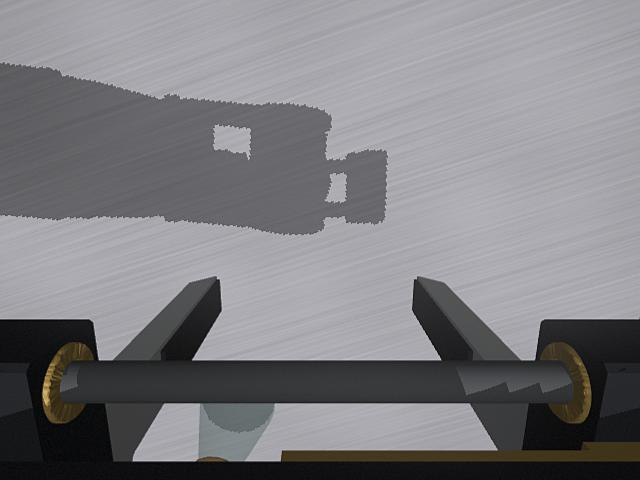

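The calls were refused because every key must be given. The picture shows only the fingers (tips at about (218,280) and (415,280)) and the flask at (237,430).

move_arm(
  steps=[
    {"fingers": 9.4, "tx": 0, "ty": 0, "tz": 5, "ax": 0, "ay": 0, "az": 0},
    {"fingers": 9.4, "tx": 0, "ty": 0, "tz": 5, "ax": 0, "ay": 0, "az": 0},
    {"fingers": 9.4, "tx": 2, "ty": -4, "tz": 0, "ax": 0, "ay": 0, "az": -5},
    {"fingers": 9.4, "tx": 2, "ty": -4, "tz": 0, "ax": 0, "ay": 0, "az": -5},
    {"fingers": 9.4, "tx": 2, "ty": -4, "tz": 0, "ax": 0, "ay": 0, "az": -5},
    {"fingers": 9.4, "tx": 2, "ty": -4, "tz": 0, "ax": 0, "ay": 0, "az": -5},
    {"fingers": 9.4, "tx": 2, "ty": -4, "tz": 0, "ax": 0, "ay": 0, "az": -5},
    {"fingers": 9.4, "tx": 2, "ty": -4, "tz": 0, "ax": 0, "ay": 0, "az": -5},
    {"fingers": 9.4, "tx": 2, "ty": -4, "tz": 0, "ax": 0, "ay": 0, "az": -5},
    {"fingers": 9.4, "tx": 2, "ty": -4, "tz": 0, "ax": 0, "ay": 0, "az": -5},
  ],
)

```text
time: 1.2
position: [0.329, 0.2018, 0.2699]
orientation: [0.343, 0.618, -0.343, 0.618]
contact_force: [-0.4, 0.7, 0.9]
gripper_width: 0.0939
```

move_arm(
  steps=[
    {"fingers": 9.4, "tx": 2, "ty": -4, "tz": 0, "ax": 0, "ay": 0, "az": -5},
    {"fingers": 9.4, "tx": 2, "ty": -4, "tz": 0, "ax": 0, "ay": 0, "az": -5},
    {"fingers": 9.4, "tx": 2, "ty": -4, "tz": 0, "ax": 0, "ay": 0, "az": -5},
    {"fingers": 9.4, "tx": 2, "ty": -4, "tz": 0, "ax": 0, "ay": 0, "az": -5},
    {"fingers": 9.4, "tx": 2, "ty": -4, "tz": 0, "ax": 0, "ay": 0, "az": -5},
    {"fingers": 9.4, "tx": 2, "ty": -4, "tz": 0, "ax": 0, "ay": 0, "az": -5},
    {"fingers": 9.4, "tx": 1.7, "ty": -1.5, "tz": 0, "ax": 0, "ay": 0, "az": 1.9},
    {"fingers": 9.4, "tx": 0, "ty": 0, "tz": -4, "ax": 0, "ay": 0, "az": 0},
    {"fingers": 9.4, "tx": 0, "ty": 0, "tz": -4, "ax": 0, "ay": 0, "az": 0},
    {"fingers": 9.4, "tx": 0, "ty": 0, "tz": 0, "ax": 0, "ay": 0, "az": 0},
  ],
)

```text
time: 2.2
position: [0.4635, -0.0513, 0.1856]
orientation: [0.481, 0.52, -0.484, 0.515]
contact_force: [-0.3, -0.8, 0.3]
gripper_width: 0.0939
```

```bash
python3 - <<'E'
from h import *
grab('wrist','w1');s=get_state();print(s['position'],s['joints'],s['time']);M=R.from_quat(s['orientation']).as_matrix();print(M.round(3),s['contact_force'])
print([proj('w1',p).round(1) for p in ([.466,-.052,.015],[.459,-.2277,.015])])
E
```

```text
[ 0.46484722 -0.05138804  0.18887935] [-1.88451300e-01  1.01738476e-01  1.71351969e+00  1.75942236e-05
  1.33003754e+00 -2.58850206e-01] 2.25
[[-0.004  0.998  0.07 ]
 [ 0.001  0.07  -0.998]
 [-1.    -0.004 -0.001]] [-0.79574292  0.26992943  0.72086831]
[array([319.2, 222.2]), array([301.6, 377. ])]
```

View pics/w1.png

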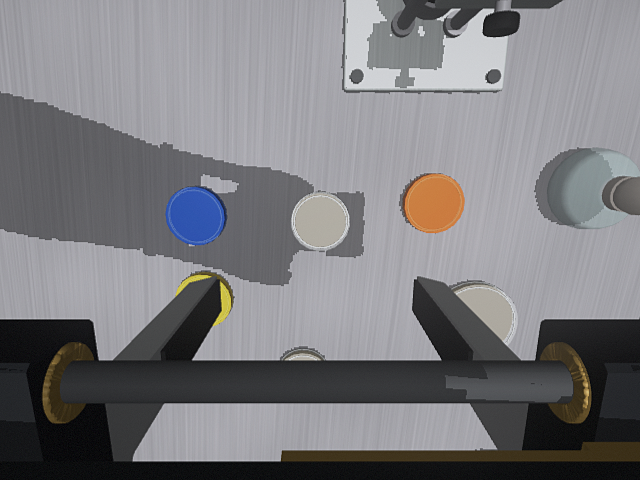

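Wrist view: cream dish at (320.5,220.5), within 2 px of my prediction (319,222). Blue is at (196,215), orange at (434,202), and the fingers clear both. The magazine plate edge is parallel to the jaws. Going down to grip.

move_arm(
  steps=[
    {"fingers": 8.5, "tx": 0.15, "ty": 0.05, "tz": -5, "ax": 0, "ay": 0, "az": 0},
    {"fingers": 8.5, "tx": 0, "ty": 0, "tz": -5, "ax": 0, "ay": 0, "az": 0},
    {"fingers": 8.5, "tx": 0, "ty": 0, "tz": -5, "ax": 0, "ay": 0, "az": 0},
    {"fingers": 8.5, "tx": 0, "ty": 0, "tz": -2, "ax": 0, "ay": 0, "az": 0},
    {"fingers": 8.5, "tx": 0, "ty": 0, "tz": -1, "ax": 0, "ay": 0, "az": 0},
    {"fingers": 8.5, "tx": 0, "ty": 0, "tz": -0.5, "ax": 0, "ay": 0, "az": 0},
    {"fingers": 8.5, "tx": 0, "ty": 0, "tz": 0, "ax": 0, "ay": 0, "az": 0},
    {"fingers": 8.5, "tx": 0, "ty": 0, "tz": 0, "ax": 0, "ay": 0, "az": 0},
  ],
)

```text
time: 3.05
position: [0.4683, -0.0512, 0.0063]
orientation: [0.483, 0.517, -0.482, 0.518]
contact_force: [-0.3, 0.1, 0.6]
gripper_width: 0.0851
```

move_arm(
  steps=[
    {"fingers": 8.5, "tx": -0.15, "ty": 0, "tz": -0.3, "ax": 0, "ay": 0, "az": 0},
    {"fingers": 8.5, "tx": 0, "ty": 0, "tz": 0, "ax": 0, "ay": 0, "az": 0},
    {"fingers": 5, "tx": 0, "ty": 0, "tz": 0, "ax": 0, "ay": 0, "az": 0},
    {"fingers": 5, "tx": 0, "ty": 0, "tz": 0, "ax": 0, "ay": 0, "az": 0},
    {"fingers": 5, "tx": 0, "ty": 0, "tz": 0, "ax": 0, "ay": 0, "az": 0},
    {"fingers": 5, "tx": 0, "ty": 0, "tz": 0, "ax": 0, "ay": 0, "az": 0},
    {"fingers": 5, "tx": 0, "ty": 0, "tz": 0, "ax": 0, "ay": 0, "az": 0},
    {"fingers": 5, "tx": 0, "ty": 0, "tz": 0, "ax": 0, "ay": 0, "az": 0},
  ],
  squeeze=20,
)

```text
time: 3.85
position: [0.4657, -0.051, 0.0017]
orientation: [0.482, 0.517, -0.482, 0.517]
contact_force: [0.6, 0.6, -0.1]
gripper_width: 0.0498
```

```bash
python3 - <<'E'
from h import *
grab('wrist','w2');grab('scene','s2');s=get_state();print(s['position'],s['gripper_width'])
a=cv2.imread('pics/w2.png')
b=cv2.resize(cv2.imread('pics/s2.png')[160:340,200:420],None,fx=2.6,fy=2.667)
a=cv2.resize(a[200:440,180:460],(400,343))
c=np.zeros((480,800,3),np.uint8);c[:343,:400]=a;b=cv2.resize(b,(400,327));c[:327,400:]=b;cv2.imwrite('pics/c3.png',c)
E
```

```text
[ 0.46570856 -0.0510322   0.00174628] 0.04992665601110615
```

View pics/c3.png

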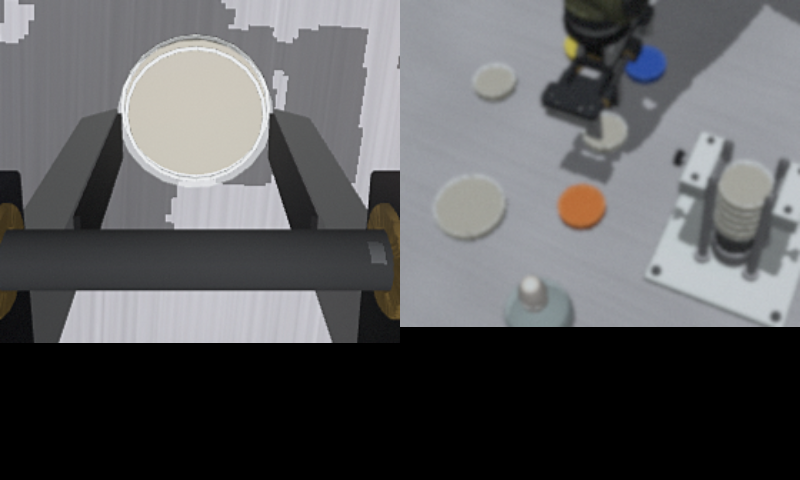

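```bash
python3 - <<'E'
from h import *
print(onz('w2',317.9,278.4,.015), onz('w2',317.9,278.4,.03))
s=get_state();p=s['position']
for y in (-.008,0,.008):print(y,[proj('w2',p+[x,y,.0]).round(1) for x in(-.025,.025)],[proj('w2',p+[x,y,.03]).round(1) for x in(-.025,.025)])
# scene crop dish (607,131)-> px
u,v=200+(207)/400*220,160+131/327*180
print(onz('s2',u,v,.015))
E
```

```text
[ 0.46722011 -0.05031677  0.015     ] [ 0.46679185 -0.04532895  0.03      ]
-0.008 [array([271.5, 282.3]), array([356.6, 288. ])] [array([265. , 301.6]), array([362.6, 308. ])]
0 [array([272.1, 269.3]), array([357.9, 275. ])] [array([265.6, 286.8]), array([364.1, 293.3])]
0.008 [array([272.7, 256. ]), array([359.3, 261.9])] [array([266.3, 271.7]), array([365.7, 278.4])]
[ 0.46595145 -0.04593794  0.015     ]
```

```bash
python3 - <<'E'
from h import *
print(np.load('pics/w2.npz')['W'][2,3],np.load('pics/w1.npz')['W'][2,3])
for t,c in(('w1',(320,220)),('w2',(318,275))):
    im=np.load(f'pics/{t}.npz')['img'].astype(int)
    b=(im[...,0]-im[...,2]);print(t,'row profile r-b / gray')
    v=c[1]
    m=(b>8).astype(np.uint8);n,l,st,ce=cv2.connectedComponentsWithStats(m);k=l[v,c[0]];print(st[k],ce[k])
    R0=60 if t=='w2' else 36
    print([f"{u}:{im[v,u].mean():.0f}/{b[v,u]}" for u in list(range(c[0]-R0,c[0]-R0+22))+list(range(c[0]+R0-22,c[0]+R0))])
    for z in(.0,.015):
        print([np.linalg.norm(proj(t,[.4665+.03,-.051,z])-proj(t,[.4665-.03,-.051,z]))])
E
```

```text
0.2178183981892881 0.4018005374448722
w1 row profile r-b / gray
[ 295  197   51   50 1978] [319.80283114 221.48938322]
['284:106/-3', '285:105/-4', '286:102/-3', '287:100/-4', '288:103/-2', '289:100/-4', '290:105/-4', '291:172/-3', '292:218/-4', '293:170/5', '294:217/-8', '295:159/17', '296:170/13', '297:172/14', '298:171/13', '299:171/13', '300:170/13', '301:170/13', '302:169/13', '303:169/13', '304:171/13', '305:170/13', '334:171/14', '335:171/13', '336:171/14', '337:172/14', '338:171/13', '339:171/12', '340:172/14', '341:171/12', '342:172/12', '343:171/13', '344:169/14', '345:170/10', '346:218/-8', '347:163/5', '348:223/-5', '349:157/-1', '350:98/-2', '351:106/-2', '352:104/-3', '353:108/-4', '354:107/-2', '355:108/-3']
[np.float64(57.40117570951866)]
[np.float64(59.53678362896085)]
w2 row profile r-b / gray
[ 270  235   94   87 6371] [316.20373568 278.55234657]
['258:118/-4', '259:119/-4', '260:121/-3', '261:123/-3', '262:164/-3', '263:202/-6', '264:192/-5', '265:242/-3', '266:228/-1', '267:161/-4', '268:242/-4', '269:237/-5', '270:175/14', '271:196/19', '272:196/17', '273:197/15', '274:196/16', '275:197/16', '276:196/16', '277:195/16', '278:198/16', '279:196/17', '356:197/15', '357:197/15', '358:197/16', '359:197/15', '360:195/16', '361:196/16', '362:193/16', '363:199/3', '364:241/-5', '365:230/-1', '366:179/-5', '367:241/-3', '368:237/-2', '369:195/-5', '370:182/-4', '371:120/-3', '372:204/-6', '373:209/-6', '374:200/-7', '375:203/-6', '376:206/-6', '377:204/-7']
[np.float64(102.41730864657889)]
[np.float64(109.41624178489587)]
```

The reported width is 50 mm, yet the wrist view shows the whole dish (centre at crop (197,112)) uncovered by the fingers. By scale, the visible finger ends are about 36 mm above the reported TCP. So the fingers are above the dish. I'll open and feel downwards carefully.

move_arm(
  steps=[
    {"fingers": 8.5, "tx": 0, "ty": 0, "tz": 0, "ax": 0, "ay": 0, "az": 0},
    {"fingers": 8.5, "tx": 0, "ty": 0, "tz": 0, "ax": 0, "ay": 0, "az": 0},
    {"fingers": 8.5, "tx": 0, "ty": 0, "tz": 0, "ax": 0, "ay": 0, "az": 0},
    {"fingers": 8.5, "tx": 0, "ty": 0, "tz": 0, "ax": 0, "ay": 0, "az": 0},
    {"fingers": 8.5, "tx": 0, "ty": 0, "tz": -0.2, "ax": 0, "ay": 0, "az": 0},
    {"fingers": 8.5, "tx": 0, "ty": 0, "tz": -0.2, "ax": 0, "ay": 0, "az": 0},
    {"fingers": 8.5, "tx": 0, "ty": 0, "tz": 0, "ax": 0, "ay": 0, "az": 0},
  ],
)

```text
time: 4.65
position: [0.4655, -0.051, -0.0026]
orientation: [0.482, 0.517, -0.482, 0.517]
contact_force: [-0.2, -0.5, -0.8]
gripper_width: 0.0852
```

No contact at a reported z of −2.6 mm, so the reported TCP does lie below the real tips. Continuing in small steps.

move_arm(
  steps=[
    {"fingers": 8.5, "tx": 0, "ty": 0, "tz": -0.3, "ax": 0, "ay": 0, "az": 0},
    {"fingers": 8.5, "tx": 0, "ty": 0, "tz": -0.3, "ax": 0, "ay": 0, "az": 0},
    {"fingers": 8.5, "tx": 0, "ty": 0, "tz": -0.3, "ax": 0, "ay": 0, "az": 0},
    {"fingers": 8.5, "tx": 0, "ty": 0, "tz": 0, "ax": 0, "ay": 0, "az": 0},
  ],
)

```text
time: 5.05
position: [0.4655, -0.051, -0.0117]
orientation: [0.482, 0.518, -0.482, 0.517]
contact_force: [0.3, -0.1, -0.5]
gripper_width: 0.0848
```

move_arm(
  steps=[
    {"fingers": 8.5, "tx": 0, "ty": 0, "tz": -0.3, "ax": 0, "ay": 0, "az": 0},
    {"fingers": 8.5, "tx": 0, "ty": 0, "tz": -0.3, "ax": 0, "ay": 0, "az": 0},
    {"fingers": 8.5, "tx": 0, "ty": 0, "tz": 0, "ax": 0, "ay": 0, "az": 0},
  ],
)

```text
time: 5.35
position: [0.4655, -0.051, -0.0177]
orientation: [0.482, 0.517, -0.482, 0.517]
contact_force: [0.3, -0.1, -0.2]
gripper_width: 0.0848
```

```bash
python3 - <<'E'
from h import *
grab('wrist','w3');grab('scene','s3');s=get_state();print(s['position'],s['gripper_width'],s['contact_force'])
a=cv2.imread('pics/w3.png')[190:430,150:490]
b=cv2.imread('pics/s3.png')[170:270,260:380]
c=np.zeros((600,700,3),np.uint8);c[:247,:350]=cv2.resize(a,(350,247));c[:,350:]=0
c=np.hstack([cv2.resize(a,(420,296)),np.zeros((296,380,3),np.uint8)]);c[:296,425:425+355]=cv2.resize(b,(355,296),interpolation=cv2.INTER_CUBIC);cv2.imwrite('pics/c4.png',c)
E
```

```text
[ 0.46569503 -0.05103428 -0.01727998] 0.08497798659355903 [-0.67536207  0.55039571 -0.23916468]
```

View pics/c4.png

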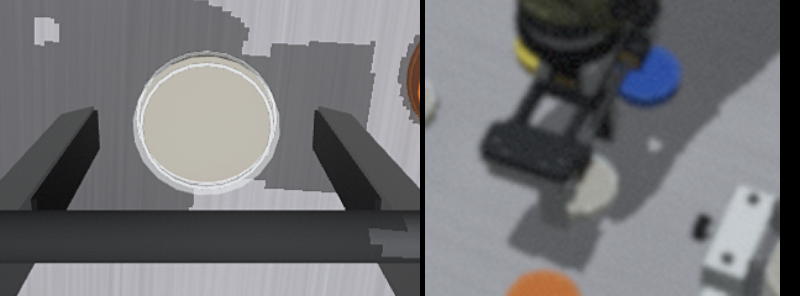

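Still clear of everything: the dish is free between the finger ends, which sit above it. Going on down.

move_arm(
  steps=[
    {"fingers": 8.5, "tx": 0, "ty": 0, "tz": -0.3, "ax": 0, "ay": 0, "az": 0},
    {"fingers": 8.5, "tx": 0, "ty": 0, "tz": -0.3, "ax": 0, "ay": 0, "az": 0},
    {"fingers": 8.5, "tx": 0, "ty": 0, "tz": 0, "ax": 0, "ay": 0, "az": 0},
  ],
)

```text
time: 5.75
position: [0.4654, -0.051, -0.0237]
orientation: [0.482, 0.518, -0.482, 0.517]
contact_force: [0.7, -0.2, 0.0]
gripper_width: 0.0849
```

move_arm(
  steps=[
    {"fingers": 8.5, "tx": 0, "ty": 0, "tz": -0.2, "ax": 0, "ay": 0, "az": 0},
    {"fingers": 8.5, "tx": 0, "ty": 0, "tz": -0.1, "ax": 0, "ay": 0, "az": 0},
    {"fingers": 8.5, "tx": 0, "ty": 0, "tz": 0, "ax": 0, "ay": 0, "az": 0},
  ],
)

```text
time: 6.05
position: [0.4656, -0.051, -0.0264]
orientation: [0.482, 0.517, -0.482, 0.517]
contact_force: [-0.1, -0.4, -0.5]
gripper_width: 0.0849
```

move_arm(
  steps=[
    {"fingers": 8.5, "tx": 0, "ty": 0, "tz": -0.2, "ax": 0, "ay": 0, "az": 0},
    {"fingers": 8.5, "tx": 0, "ty": 0, "tz": 0, "ax": 0, "ay": 0, "az": 0},
  ],
)

```text
time: 6.25
position: [0.4656, -0.051, -0.0284]
orientation: [0.482, 0.517, -0.482, 0.517]
contact_force: [-0.4, 1.1, 0.1]
gripper_width: 0.085
```

move_arm(
  steps=[
    {"fingers": 8.5, "tx": 0, "ty": 0, "tz": -0.2, "ax": 0, "ay": 0, "az": 0},
    {"fingers": 8.5, "tx": 0, "ty": 0, "tz": 0, "ax": 0, "ay": 0, "az": 0},
  ],
)

```text
time: 6.45
position: [0.4656, -0.051, -0.0304]
orientation: [0.482, 0.517, -0.482, 0.517]
contact_force: [-0.2, 1.4, 0.5]
gripper_width: 0.0852
```

move_arm(
  steps=[
    {"fingers": 8.5, "tx": 0, "ty": 0, "tz": -0.15, "ax": 0, "ay": 0, "az": 0},
    {"fingers": 8.5, "tx": 0, "ty": 0, "tz": 0, "ax": 0, "ay": 0, "az": 0},
  ],
)

```text
time: 6.65
position: [0.4656, -0.051, -0.0319]
orientation: [0.482, 0.517, -0.482, 0.517]
contact_force: [-0.4, -0.6, -0.3]
gripper_width: 0.085
```

move_arm(
  steps=[
    {"fingers": 8.5, "tx": 0, "ty": 0, "tz": -0.1, "ax": 0, "ay": 0, "az": 0},
    {"fingers": 8.5, "tx": 0, "ty": 0, "tz": 0, "ax": 0, "ay": 0, "az": 0},
  ],
)

```text
time: 6.85
position: [0.4657, -0.051, -0.0328]
orientation: [0.482, 0.517, -0.482, 0.517]
contact_force: [-0.1, 0.6, -0.4]
gripper_width: 0.0851
```

move_arm(
  steps=[
    {"fingers": 5, "tx": 0, "ty": 0, "tz": 0, "ax": 0, "ay": 0, "az": 0},
    {"fingers": 5, "tx": 0, "ty": 0, "tz": 0, "ax": 0, "ay": 0, "az": 0},
    {"fingers": 5, "tx": 0, "ty": 0, "tz": 0, "ax": 0, "ay": 0, "az": 0},
    {"fingers": 5, "tx": 0, "ty": 0, "tz": 0, "ax": 0, "ay": 0, "az": 0},
    {"fingers": 5, "tx": 0, "ty": 0, "tz": 0, "ax": 0, "ay": 0, "az": 0},
  ],
  squeeze=20,
)

```text
time: 7.35
position: [0.4657, -0.051, -0.0327]
orientation: [0.482, 0.517, -0.482, 0.517]
contact_force: [0.6, 0.2, -0.6]
gripper_width: 0.0591
```

Gripped at 59 mm. Relation held: dish underside = reported z + 32.7 mm. Lifting with a firmer grip and carrying over the magazine.

move_arm(
  steps=[
    {"fingers": 5, "tx": 0, "ty": 0, "tz": 0.5, "ax": 0, "ay": 0, "az": 0},
    {"fingers": 5, "tx": 0, "ty": 0, "tz": 3, "ax": 0, "ay": 0, "az": 0},
    {"fingers": 5, "tx": 0, "ty": 0, "tz": 5, "ax": 0, "ay": 0, "az": 0},
    {"fingers": 5, "tx": 0, "ty": 0, "tz": 5, "ax": 0, "ay": 0, "az": 0},
    {"fingers": 5, "tx": 0, "ty": 0, "tz": 5, "ax": 0, "ay": 0, "az": 0},
    {"fingers": 5, "tx": 0, "ty": 0, "tz": 4.8, "ax": 0, "ay": 0, "az": 0},
    {"fingers": 5, "tx": 2, "ty": 4, "tz": 0, "ax": 0, "ay": 0, "az": 0},
    {"fingers": 5, "tx": 2, "ty": 4, "tz": 0, "ax": 0, "ay": 0, "az": 0},
    {"fingers": 5, "tx": 0, "ty": 0, "tz": 0, "ax": 0, "ay": 0, "az": 0},
    {"fingers": 5, "tx": 0, "ty": 0, "tz": 0, "ax": 0, "ay": 0, "az": 0},
  ],
  squeeze=45,
)

```text
time: 8.35
position: [0.5055, 0.0295, 0.2002]
orientation: [0.481, 0.518, -0.482, 0.518]
contact_force: [-0.4, 0.2, 0.4]
gripper_width: 0.0591
```

```bash
python3 - <<'E'
from h import *
grab('wrist','w4');s=get_state();print(s['position'],s['joints'],s['gripper_width'],s['contact_force'])
M=R.from_quat(s['orientation']).as_matrix();print(M.round(4))
cv2.imwrite('pics/c5.png',cv2.imread('pics/w4.png'))
im=np.load('pics/w4.npz')['img'].astype(int);m=((im[...,0]-im[...,2])>8).astype(np.uint8)
n,l,st,ce=cv2.connectedComponentsWithStats(m)
for k in range(1,n):
    if st[k,4]>800:print(st[k],ce[k],onz('w4',*ce[k],s['position'][2]+.0477)-s['position'])
E
```

```text
[0.50537621 0.02878835 0.20023275] [-1.53557573e-02  1.78939959e-01  1.59899563e+00 -1.83174342e-04
  1.36414571e+00 -8.62635601e-02] 0.058777501330921376 [-0.74231536 -0.67053674 -1.09754225]
[[-5.000e-04  9.975e-01  7.090e-02]
 [-2.000e-04  7.090e-02 -9.975e-01]
 [-1.000e+00 -5.000e-04  1.000e-04]]
[ 361    0   87   88 6201] [403.75729721  41.4044509 ] [0.02729839 0.11338983 0.0477    ]
[ 260  242  148   57 2043] [361.00881057 260.61771904] [0.01939513 0.02263387 0.0477    ]
[ 261  251  112  100 8694] [316.34426041 301.31872556] [0.00077674 0.00172393 0.0477    ]
[ 141  342   35   82 1465] [154.2668942  383.14744027] [-0.07490791 -0.04637351  0.0477    ]
[ 458  342   35   82 1445] [478.36816609 383.17785467] [ 0.08260694 -0.03499321  0.0477    ]
[ 241  409   43   34 1094] [262.61060329 425.86014625] [-0.02130201 -0.06669243  0.0477    ]
[ 174  442  461   20 6560] [427.69085366 453.84908537] [ 0.06366684 -0.07721159  0.0477    ]
```

View pics/c5.png

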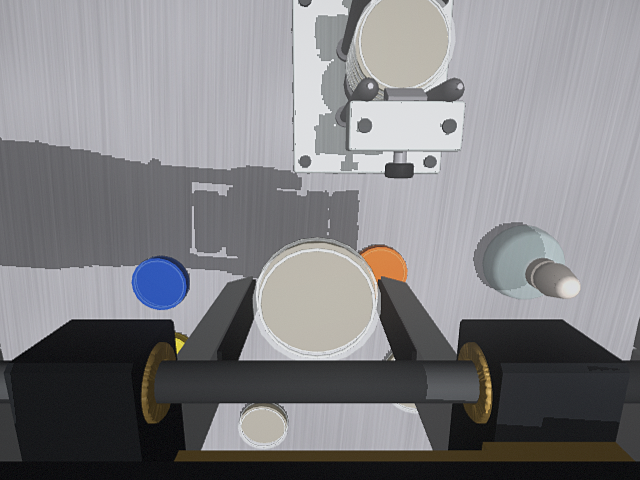

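```bash
python3 - <<'E'
from h import *
a,b=[onz('w4',*p,.183) for p in((365,126),(449.5,126))];print('screws',a,b,np.degrees(np.arctan2(*(b-a)[1::-1])))
r=[onz('w4',*p,.196) for p in((369,87),(454,88))];print('rodtips',r)
B=[onz('w4',*p,.012) for p in((305,162),(430,161),(305,2))];print('bolts',B)
th=np.radians(4);n=np.array([-np.sin(th),np.cos(th)])
print('axis from screws',(a+b)[:2]/2+n*.0491,'from rods',(r[0]+r[1])[:2]/2+n*.030)
# bolts +-63,+-73
print('from bolts',(B[0]+B[1])[:2]/2+n*.0731)
a,b=[tri([('w4',*p),('top0',200+(q[0]+.5)/3.3333-.5,190+(q[1]+.5)/3.336-.5),('sc0',220+(w[0]+.5)/3.636-.5,180+(w[1]+.5)/3.636-.5)]) for p,q,w in(((365,126),(238,150),(548,208)),((449.5,126),(235,74),(517,281)))]
print('tri',a,b)
print('stack agar',onz('w4',404,42,.163))
E
```

```text
screws [0.52814963 0.11369682 0.183     ] [0.5765538  0.11720836 0.183     ] 4.1493206651915004
rodtips [array([0.52675046, 0.13266193, 0.196     ]), array([0.57178535, 0.13543207, 0.196     ])]
bolts [array([0.49060175, 0.08617932, 0.012     ]), array([0.61720376, 0.09635707, 0.012     ]), array([0.48109452, 0.23112459, 0.012     ])]
axis from screws [0.54892667 0.16443298] from rods [0.54717521 0.16397392]
from bolts [0.54880356 0.16419013]
tri [0.52753908 0.11306902 0.18491803] [0.57519805 0.11653675 0.18517258]
stack agar [0.54871419 0.16433756 0.163     ]
```

Wrist view: dish held level at (317,300); -y housing screws at (365,126) and (449,126), rod tips at (369,87) and (454,88). The axis comes out at about (0.5485, 0.164), within 1 mm of the fixed cameras. Moving over it.

move_arm(
  steps=[
    {"fingers": 5, "tx": 1.4, "ty": 4.4, "tz": 0, "ax": 0, "ay": 0, "az": 0},
    {"fingers": 5, "tx": 1.4, "ty": 4.5, "tz": 0, "ax": 0, "ay": 0, "az": 0},
    {"fingers": 5, "tx": 1.4, "ty": 4.5, "tz": 0, "ax": 0, "ay": 0, "az": 0},
    {"fingers": 5, "tx": 0, "ty": 0, "tz": 0, "ax": 0, "ay": 0, "az": 0},
    {"fingers": 5, "tx": 0, "ty": 0, "tz": 0, "ax": 0, "ay": 0, "az": 0},
    {"fingers": 5, "tx": 0, "ty": 0, "tz": -1.5, "ax": 0, "ay": 0, "az": 0},
    {"fingers": 5, "tx": 0, "ty": 0, "tz": -1.5, "ax": 0, "ay": 0, "az": 0},
    {"fingers": 5, "tx": 0, "ty": 0, "tz": 0, "ax": 0, "ay": 0, "az": 0},
    {"fingers": 5, "tx": 0, "ty": 0, "tz": 0, "ax": 0, "ay": 0, "az": 0},
  ],
  squeeze=45,
)

```text
time: 9.3
position: [0.5478, 0.1617, 0.171]
orientation: [0.483, 0.517, -0.482, 0.517]
contact_force: [0.4, 0.1, -0.1]
gripper_width: 0.0592
```

move_arm(
  steps=[
    {"fingers": 5, "tx": 0, "ty": 0, "tz": -0.5, "ax": 0, "ay": 0, "az": 0},
    {"fingers": 5, "tx": 0, "ty": 0, "tz": -0.5, "ax": 0, "ay": 0, "az": 0},
    {"fingers": 5, "tx": 0, "ty": 0, "tz": 0, "ax": 0, "ay": 0, "az": 0},
    {"fingers": 5, "tx": 0, "ty": 0, "tz": 0, "ax": 0, "ay": 0, "az": 0},
  ],
)

```text
time: 9.7
position: [0.5477, 0.163, 0.1603]
orientation: [0.482, 0.517, -0.482, 0.517]
contact_force: [-0.6, -0.1, -0.1]
gripper_width: 0.0591
```

move_arm(
  steps=[
    {"fingers": 5, "tx": 0, "ty": 0, "tz": -0.5, "ax": 0, "ay": 0, "az": 0},
    {"fingers": 5, "tx": 0, "ty": 0, "tz": -0.5, "ax": 0, "ay": 0, "az": 0},
    {"fingers": 5, "tx": 0, "ty": 0, "tz": -0.5, "ax": 0, "ay": 0, "az": 0},
    {"fingers": 5, "tx": 0, "ty": 0, "tz": 0, "ax": 0, "ay": 0, "az": 0},
    {"fingers": 5, "tx": 0, "ty": 0, "tz": 0, "ax": 0, "ay": 0, "az": 0},
  ],
)

```text
time: 10.2
position: [0.5477, 0.163, 0.1452]
orientation: [0.482, 0.517, -0.482, 0.517]
contact_force: [-0.4, 0.2, -0.2]
gripper_width: 0.0591
```

```bash
python3 - <<'E'
from h import *
grab('wrist','w5');grab('scene','s5');s=get_state();print(s['position'],s['gripper_width'],s['contact_force'])
a=cv2.resize(cv2.imread('pics/w5.png')[160:440,140:500],(430,334))
b=cv2.resize(cv2.imread('pics/s5.png')[210:340,320:450],(334,334),interpolation=cv2.INTER_CUBIC);cv2.imwrite('pics/c6.png',np.hstack([a,b]))
E
```

```text
[0.54782114 0.16301375 0.14545778] 0.058976562597516866 [-0.35792731 -0.38482923  0.46567731]
```

View pics/c6.png

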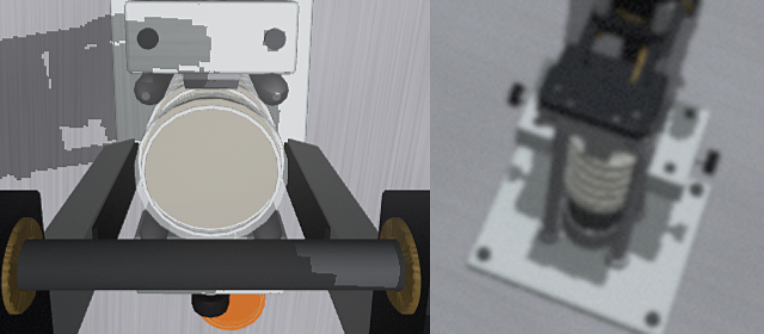

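The dish (crop centre (211,168)) sits centred between the far rods (150 and 273) with no side force. Starting to press.

move_arm(
  steps=[
    {"fingers": 5, "tx": 0, "ty": 0, "tz": -0.4, "ax": 0, "ay": 0, "az": 0},
    {"fingers": 5, "tx": 0, "ty": 0, "tz": -0.4, "ax": 0, "ay": 0, "az": 0},
    {"fingers": 5, "tx": 0, "ty": 0, "tz": 0, "ax": 0, "ay": 0, "az": 0},
  ],
  squeeze=60,
)

```text
time: 10.6
position: [0.5481, 0.1636, 0.1374]
orientation: [0.483, 0.517, -0.481, 0.517]
contact_force: [1.0, 5.2, 2.2]
gripper_width: 0.0592
```

move_arm(
  steps=[
    {"fingers": 5, "tx": 0, "ty": 0, "tz": -0.3, "ax": 0, "ay": 0, "az": 0},
    {"fingers": 5, "tx": 0, "ty": 0, "tz": -0.3, "ax": 0, "ay": 0, "az": 0},
    {"fingers": 5, "tx": 0, "ty": 0, "tz": 0, "ax": 0, "ay": 0, "az": 0},
  ],
)

```text
time: 10.9
position: [0.5485, 0.1629, 0.1323]
orientation: [0.483, 0.517, -0.481, 0.518]
contact_force: [0.4, -0.1, 7.8]
gripper_width: 0.0587
```

move_arm(
  steps=[
    {"fingers": 5, "tx": 0, "ty": 0, "tz": -0.3, "ax": 0, "ay": 0, "az": 0},
    {"fingers": 5, "tx": 0, "ty": 0, "tz": -0.3, "ax": 0, "ay": 0, "az": 0},
    {"fingers": 5, "tx": 0, "ty": 0, "tz": 0, "ax": 0, "ay": 0, "az": 0},
  ],
)

```text
time: 11.2
position: [0.5485, 0.163, 0.1261]
orientation: [0.483, 0.517, -0.481, 0.518]
contact_force: [1.6, 0.7, 5.3]
gripper_width: 0.0587
```

move_arm(
  steps=[
    {"fingers": 5, "tx": 0, "ty": 0, "tz": -0.3, "ax": 0, "ay": 0, "az": 0},
    {"fingers": 5, "tx": 0, "ty": 0, "tz": -0.3, "ax": 0, "ay": 0, "az": 0},
    {"fingers": 5, "tx": 0, "ty": 0, "tz": 0, "ax": 0, "ay": 0, "az": 0},
  ],
)

```text
time: 11.5
position: [0.5485, 0.163, 0.1201]
orientation: [0.483, 0.517, -0.481, 0.518]
contact_force: [2.0, 0.8, 6.9]
gripper_width: 0.0591
```

```bash
python3 - <<'E'
from h import *
grab('wrist','w6');s=get_state();print(s['position'],s['gripper_width'],s['contact_force'])
for t in('w4','w5','w6'):
    im=np.load(f'pics/{t}.npz')['img'].astype(int);m=((im[...,0]-im[...,2])>8).astype(np.uint8)
    n,l,st,ce=cv2.connectedComponentsWithStats(m);k=l[305,317];print(t,st[k],ce[k])
    b=im[...,0]-im[...,2]
    # erode-based isolated agar disc
    m[:, :200]=0;m=cv2.erode(m,np.ones((9,9),np.uint8));n,l,st,ce=cv2.connectedComponentsWithStats(m);k=l[305,317];print('  er',st[k],ce[k])
E
```

```text
[0.54851633 0.16294855 0.1201157 ] 0.05863318468937346 [1.47443159 1.45050292 7.15586677]
w4 [ 261  251  112  100 8694] [316.34426041 301.31872556]
  er [ 266  256  102   91 7077] [316.3418115  301.33842023]
w5 [ 261  251  112  100 8685] [316.30282096 301.28382268]
  er [ 266  256  102   91 7065] [316.29582449 301.30714791]
w6 [ 261  251  112  101 8704] [316.31789982 301.31571691]
  er [ 266  256  102   91 7081] [316.31337382 301.3231182 ]
```

The dish looks the same size in the wrist image, so it hasn't slipped. Continuing to about 4.5 mm below the mouth.

move_arm(
  steps=[
    {"fingers": 5, "tx": 0, "ty": 0, "tz": -0.3, "ax": 0, "ay": 0, "az": 0},
    {"fingers": 5, "tx": 0, "ty": 0, "tz": -0.2, "ax": 0, "ay": 0, "az": 0},
    {"fingers": 5, "tx": 0, "ty": 0, "tz": 0, "ax": 0, "ay": 0, "az": 0},
  ],
)

```text
time: 11.85
position: [0.5485, 0.1629, 0.115]
orientation: [0.483, 0.517, -0.482, 0.518]
contact_force: [1.0, 0.5, 7.2]
gripper_width: 0.0587
```

move_arm(
  steps=[
    {"fingers": 5, "tx": 0, "ty": 0, "tz": -0.2, "ax": 0, "ay": 0, "az": 0},
    {"fingers": 5, "tx": 0, "ty": 0, "tz": 0, "ax": 0, "ay": 0, "az": 0},
    {"fingers": 5, "tx": 0, "ty": 0, "tz": 0, "ax": 0, "ay": 0, "az": 0},
  ],
)

```text
time: 12.15
position: [0.5485, 0.1629, 0.1132]
orientation: [0.483, 0.517, -0.482, 0.518]
contact_force: [0.5, 0.2, 8.0]
gripper_width: 0.0587
```

```bash
python3 - <<'E'
from h import *
grab('wrist','w7');s=get_state();print(s['position'],s['gripper_width'],s['contact_force'])
for t in('w5','w7'):
    im=np.load(f'pics/{t}.npz')['img'].astype(int);m=((im[...,0]-im[...,2])>8).astype(np.uint8)
    n,l,st,ce=cv2.connectedComponentsWithStats(m);k=l[305,317];print(t,st[k],ce[k])
E
```

```text
[0.54849844 0.16291561 0.11317747] 0.05864857573746129 [1.68931334 0.28919862 7.58724959]
w5 [ 261  251  112  100 8685] [316.30282096 301.28382268]
w7 [ 261  251  112  101 8693] [316.28241114 301.33843322]
```

move_arm(
  steps=[
    {"fingers": 7.5, "tx": 0, "ty": 0, "tz": 0, "ax": 0, "ay": 0, "az": 0},
    {"fingers": 7.5, "tx": 0, "ty": 0, "tz": 0, "ax": 0, "ay": 0, "az": 0},
    {"fingers": 7.5, "tx": 0, "ty": 0, "tz": 0, "ax": 0, "ay": 0, "az": 0},
    {"fingers": 7.5, "tx": 0, "ty": 0, "tz": 0, "ax": 0, "ay": 0, "az": 0},
  ],
)

```text
time: 12.6
position: [0.5475, 0.1629, 0.1119]
orientation: [0.482, 0.517, -0.482, 0.517]
contact_force: [0.5, -0.2, -0.4]
gripper_width: 0.0749
```

```bash
python3 - <<'E'
from h import *
grab('wrist','w8');s=get_state();print(s['position'],s['gripper_width'],s['contact_force'])
im=np.load('pics/w8.npz')['img'].astype(int);m=((im[...,0]-im[...,2])>8).astype(np.uint8)
n,l,st,ce=cv2.connectedComponentsWithStats(m);k=l[305,317];print(st[k],ce[k]); print(onz('w8',*ce[k],.163))
E
```

```text
[0.54756242 0.16289135 0.11199581] 0.07546312548277481 [0.41677454 0.24402706 0.1945439 ]
[ 258  255  115  102 9155] [315.4416166  305.65472419]
[0.54781291 0.16312554 0.163     ]
```

Released. The dish rose about 5 mm and stopped, which fits its lid lying under the catches. Withdrawing and going to the second dish.

move_arm(
  steps=[
    {"fingers": 7.5, "tx": 0, "ty": 0, "tz": 1, "ax": 0, "ay": 0, "az": 0},
    {"fingers": 7.5, "tx": 0, "ty": 0, "tz": 3, "ax": 0, "ay": 0, "az": 0},
    {"fingers": 7.5, "tx": 0, "ty": 0, "tz": 5, "ax": 0, "ay": 0, "az": 0},
    {"fingers": 7.5, "tx": 0, "ty": 0, "tz": 0, "ax": 0, "ay": 0, "az": 0},
    {"fingers": 7.5, "tx": -1, "ty": -4.5, "tz": 0, "ax": 0, "ay": 0, "az": 0},
    {"fingers": 7.5, "tx": -1, "ty": -4.5, "tz": 0, "ax": 0, "ay": 0, "az": 0},
    {"fingers": 7.5, "tx": -1, "ty": -4.5, "tz": 0, "ax": 0, "ay": 0, "az": 0},
    {"fingers": 8.5, "tx": 0, "ty": 0, "tz": 0, "ax": 0, "ay": 0, "az": 0},
    {"fingers": 8.5, "tx": 0, "ty": 0, "tz": 0, "ax": 0, "ay": 0, "az": 0},
  ],
)

```text
time: 13.55
position: [0.5178, 0.0274, 0.2029]
orientation: [0.483, 0.517, -0.482, 0.517]
contact_force: [-0.3, 0.4, 0.8]
gripper_width: 0.084
```

```bash
python3 - <<'E'
from h import *
grab('wrist','w9');grab('scene','s9');s=get_state();print(s['position'],s['gripper_width'],s['contact_force'])
a=cv2.resize(cv2.imread('pics/w9.png')[0:240,220:540],(480,360))
b=cv2.resize(cv2.imread('pics/s9.png')[210:340,340:450],(305,360),interpolation=cv2.INTER_CUBIC);cv2.imwrite('pics/c7.png',np.hstack([a,b]))
E
```

```text
[0.5179368  0.02869686 0.20248695] 0.08463924778000645 [ 0.32681741  0.21578231 -0.03051678]
```

View pics/c7.png

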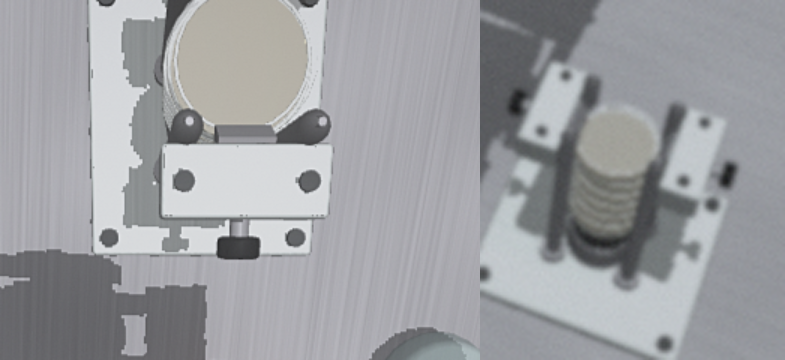

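The first dish is home: at crop (240,60) its lid lies under the right catch's nose (247,130), and the stack in the scene view is level. On to the second dish, first hovering over it to refine its position.

move_arm(
  steps=[
    {"fingers": 8.5, "tx": -1, "ty": -4.3, "tz": 0, "ax": 0, "ay": 0, "az": 0},
    {"fingers": 8.5, "tx": -1, "ty": -4.3, "tz": 0, "ax": 0, "ay": 0, "az": 0},
    {"fingers": 8.5, "tx": -1, "ty": -4.3, "tz": 0, "ax": 0, "ay": 0, "az": 0},
    {"fingers": 8.5, "tx": -1, "ty": -4.3, "tz": 0, "ax": 0, "ay": 0, "az": 0},
    {"fingers": 8.5, "tx": -1, "ty": -4.3, "tz": 0, "ax": 0, "ay": 0, "az": 0},
    {"fingers": 8.5, "tx": -0.9, "ty": -4.1, "tz": 0, "ax": 0, "ay": 0, "az": 0},
    {"fingers": 8.5, "tx": 0, "ty": 0, "tz": -5, "ax": 0, "ay": 0, "az": 0},
    {"fingers": 8.5, "tx": 0, "ty": 0, "tz": -5, "ax": 0, "ay": 0, "az": 0},
    {"fingers": 8.5, "tx": 0, "ty": 0, "tz": 0, "ax": 0, "ay": 0, "az": 0},
    {"fingers": 8.5, "tx": 0, "ty": 0, "tz": 0, "ax": 0, "ay": 0, "az": 0},
  ],
)

```text
time: 14.65
position: [0.4595, -0.2274, 0.1034]
orientation: [0.482, 0.518, -0.482, 0.518]
contact_force: [0.9, 0.1, 1.2]
gripper_width: 0.0846
```

```bash
python3 - <<'E'
from h import *
grab('wrist','w10');s=get_state();p=s['position'];print(p,s['joints'][5],s['time']);M=R.from_quat(s['orientation']).as_matrix();print(M.round(4)[:,1])
im=np.load('pics/w10.npz')['img'].astype(int);b=im[...,0]-im[...,2];m=(((b>8)&(b<40))).astype(np.uint8)
n,l,st,ce=cv2.connectedComponentsWithStats(m)
for k in range(1,n):
    if st[k,4]>800:print(st[k],ce[k],onz('w10',*ce[k],.015),onz('w10',*ce[k],.011))
# same measure for dish A in w2 (held spot known) 
print('A in w2',onz('w2',316.2,278.55,.015),onz('w1',319.8,221.49,.015))
E
```

```text
[ 0.46018299 -0.22792717  0.10461574] -0.6030539917487793 14.7
[0.9974 0.0717 0.002 ]
[ 506  100  103  110 8661] [557.23161298 154.72508948] [ 0.63882597 -0.14859019  0.015     ] [ 0.64123799 -0.1484489   0.011     ]
[ 284  208   65   62 3105] [315.97037037 238.50563607] [ 0.45998724 -0.22711873  0.015     ] [ 0.4600501  -0.22800897  0.011     ]
[  73  342   42   82 1365] [ 90.01611722 381.15384615] [ 0.27096473 -0.36963428  0.015     ] [ 0.26854465 -0.37239656  0.011     ]
[ 519  342   42   82 1313] [542.62833206 379.64127951] [ 0.66797081 -0.33962172  0.015     ] [ 0.67076567 -0.34198976  0.011     ]
[ 253  442  387   20 5020] [468.67011952 453.98227092] [ 0.6157656  -0.42089865  0.015     ] [ 0.61787471 -0.42433431  0.011     ]
A in w2 [ 0.46629718 -0.05046843  0.015     ] [ 0.46651651 -0.05123087  0.015     ]
```

move_arm(
  steps=[
    {"fingers": 8.5, "tx": 0, "ty": 0, "tz": -4, "ax": 0, "ay": 0, "az": 0},
    {"fingers": 8.5, "tx": 0, "ty": 0, "tz": -4, "ax": 0, "ay": 0, "az": 0},
    {"fingers": 8.5, "tx": 0, "ty": 0, "tz": -3, "ax": 0, "ay": 0, "az": 0},
    {"fingers": 8.5, "tx": 0, "ty": 0, "tz": -1, "ax": 0, "ay": 0, "az": 0},
    {"fingers": 8.5, "tx": 0, "ty": 0, "tz": -0.5, "ax": 0, "ay": 0, "az": 0},
    {"fingers": 8.5, "tx": 0, "ty": 0, "tz": 0, "ax": 0, "ay": 0, "az": 0},
    {"fingers": 8.5, "tx": 0, "ty": 0, "tz": 0, "ax": 0, "ay": 0, "az": 0},
  ],
)

```text
time: 15.4
position: [0.4598, -0.2286, -0.0209]
orientation: [0.482, 0.516, -0.482, 0.518]
contact_force: [-0.0, -0.5, -0.3]
gripper_width: 0.0846
```

move_arm(
  steps=[
    {"fingers": 8.5, "tx": 0, "ty": 0.08, "tz": -0.5, "ax": 0, "ay": 0, "az": 0},
    {"fingers": 8.5, "tx": 0, "ty": 0, "tz": -0.5, "ax": 0, "ay": 0, "az": 0},
    {"fingers": 8.5, "tx": 0, "ty": 0, "tz": -0.2, "ax": 0, "ay": 0, "az": 0},
    {"fingers": 8.5, "tx": 0, "ty": 0, "tz": 0, "ax": 0, "ay": 0, "az": 0},
    {"fingers": 8.5, "tx": 0, "ty": 0, "tz": 0, "ax": 0, "ay": 0, "az": 0},
  ],
)

```text
time: 15.9
position: [0.4587, -0.2272, -0.0347]
orientation: [0.482, 0.517, -0.482, 0.517]
contact_force: [0.1, 0.3, -0.8]
gripper_width: 0.0853
```

move_arm(
  steps=[
    {"fingers": 5, "tx": 0, "ty": 0, "tz": 0, "ax": 0, "ay": 0, "az": 0},
    {"fingers": 5, "tx": 0, "ty": 0, "tz": 0, "ax": 0, "ay": 0, "az": 0},
    {"fingers": 5, "tx": 0, "ty": 0, "tz": 0, "ax": 0, "ay": 0, "az": 0},
    {"fingers": 5, "tx": 0, "ty": 0, "tz": 0, "ax": 0, "ay": 0, "az": 0},
    {"fingers": 5, "tx": 0, "ty": 0, "tz": 0, "ax": 0, "ay": 0, "az": 0},
  ],
  squeeze=20,
)

```text
time: 16.4
position: [0.4588, -0.2273, -0.0347]
orientation: [0.482, 0.517, -0.482, 0.517]
contact_force: [0.2, -0.2, 0.7]
gripper_width: 0.0592
```

move_arm(
  steps=[
    {"fingers": 5, "tx": 0, "ty": 0, "tz": 0.5, "ax": 0, "ay": 0, "az": 0},
    {"fingers": 5, "tx": 0, "ty": 0, "tz": 3, "ax": 0, "ay": 0, "az": 0},
    {"fingers": 5, "tx": 0, "ty": 0, "tz": 5, "ax": 0, "ay": 0, "az": 0},
    {"fingers": 5, "tx": 0, "ty": 0, "tz": 5, "ax": 0, "ay": 0, "az": 0},
    {"fingers": 5, "tx": 0, "ty": 0, "tz": 5, "ax": 0, "ay": 0, "az": 0},
    {"fingers": 5, "tx": 0, "ty": 0, "tz": 5, "ax": 0, "ay": 0, "az": 0},
    {"fingers": 5, "tx": 0.9, "ty": 4, "tz": 0, "ax": 0, "ay": 0, "az": 0},
    {"fingers": 5, "tx": 0.9, "ty": 4, "tz": 0, "ax": 0, "ay": 0, "az": 0},
    {"fingers": 5, "tx": 0.9, "ty": 4, "tz": 0, "ax": 0, "ay": 0, "az": 0},
    {"fingers": 5, "tx": 0.9, "ty": 4, "tz": 0, "ax": 0, "ay": 0, "az": 0},
  ],
  squeeze=45,
)

```text
time: 17.4
position: [0.4947, -0.0657, 0.2008]
orientation: [0.482, 0.517, -0.482, 0.517]
contact_force: [-0.3, -0.8, 0.3]
gripper_width: 0.0591
```

move_arm(
  steps=[
    {"fingers": 5, "tx": 0.9, "ty": 4, "tz": 0, "ax": 0, "ay": 0, "az": 0},
    {"fingers": 5, "tx": 0.9, "ty": 4, "tz": 0, "ax": 0, "ay": 0, "az": 0},
    {"fingers": 5, "tx": 0, "ty": 0, "tz": 0, "ax": 0, "ay": 0, "az": 0},
    {"fingers": 5, "tx": 0, "ty": 0, "tz": 0, "ax": 0, "ay": 0, "az": 0},
    {"fingers": 5, "tx": 0, "ty": 0, "tz": 0, "ax": 0, "ay": 0, "az": 0},
  ],
)

```text
time: 17.9
position: [0.5126, 0.0119, 0.2004]
orientation: [0.482, 0.517, -0.482, 0.517]
contact_force: [0.1, -0.4, -0.6]
gripper_width: 0.0594
```

```bash
python3 - <<'E'
from h import *
grab('wrist','w11');s=get_state();p=s['position'];print(p,s['gripper_width'],s['contact_force']);M=R.from_quat(s['orientation']).as_matrix();print(M.round(4))
im=np.load('pics/w11.npz')['img'].astype(int);m=((im[...,0]-im[...,2])>8).astype(np.uint8);m[:,:230]=0;m[:,400:]=0
m=cv2.erode(m,np.ones((9,9),np.uint8));n,l,st,ce=cv2.connectedComponentsWithStats(m);k=l[305,317];print('er',st[k],ce[k], 'w4 was 266 256 102 91, 316.34 301.34')
print((onz('w11',*ce[k],p[2]+.0497)-p)[:2], 'w4: .0008 .0017')
E
```

```text
[0.51257563 0.01174871 0.20041631] 0.05918855716287011 [-0.6361014   0.50273115 -0.54811305]
[[ 1.000e-04  9.976e-01  6.910e-02]
 [-1.000e-04  6.910e-02 -9.976e-01]
 [-1.000e+00  1.000e-04  2.000e-04]]
er [ 265  257  104   92 7239] [316.32794585 302.51996132] w4 was 266 256 102 91, 316.34 301.34
[0.00057516 0.00144809] w4: .0008 .0017
```

move_arm(
  steps=[
    {"fingers": 5, "tx": 0.9, "ty": 3.8, "tz": 0, "ax": 0, "ay": 0, "az": 0},
    {"fingers": 5, "tx": 0.9, "ty": 3.8, "tz": 0, "ax": 0, "ay": 0, "az": 0},
    {"fingers": 5, "tx": 0.9, "ty": 3.8, "tz": 0, "ax": 0, "ay": 0, "az": 0},
    {"fingers": 5, "tx": 0.9, "ty": 3.7, "tz": 0, "ax": 0, "ay": 0, "az": 0},
    {"fingers": 5, "tx": 0, "ty": 0, "tz": 0, "ax": 0, "ay": 0, "az": 0},
    {"fingers": 5, "tx": 0, "ty": 0, "tz": 0, "ax": 0, "ay": 0, "az": 0},
    {"fingers": 5, "tx": 0, "ty": 0, "tz": -1.5, "ax": 0, "ay": 0, "az": 0},
    {"fingers": 5, "tx": 0, "ty": 0, "tz": -1.3, "ax": 0, "ay": 0, "az": 0},
    {"fingers": 5, "tx": 0, "ty": 0, "tz": 0, "ax": 0, "ay": 0, "az": 0},
    {"fingers": 5, "tx": 0, "ty": 0, "tz": 0, "ax": 0, "ay": 0, "az": 0},
  ],
)

```text
time: 18.95
position: [0.5488, 0.163, 0.1725]
orientation: [0.482, 0.517, -0.482, 0.517]
contact_force: [-0.1, 0.1, -0.1]
gripper_width: 0.0591
```

move_arm(
  steps=[
    {"fingers": 5, "tx": -0.05, "ty": 0, "tz": -0.6, "ax": 0, "ay": 0, "az": 0},
    {"fingers": 5, "tx": 0, "ty": 0, "tz": -0.6, "ax": 0, "ay": 0, "az": 0},
    {"fingers": 5, "tx": 0, "ty": 0, "tz": -0.5, "ax": 0, "ay": 0, "az": 0},
    {"fingers": 5, "tx": 0, "ty": 0, "tz": -0.5, "ax": 0, "ay": 0, "az": 0},
    {"fingers": 5, "tx": 0, "ty": 0, "tz": -0.5, "ax": 0, "ay": 0, "az": 0},
    {"fingers": 5, "tx": 0, "ty": 0, "tz": 0, "ax": 0, "ay": 0, "az": 0},
    {"fingers": 5, "tx": 0, "ty": 0, "tz": 0, "ax": 0, "ay": 0, "az": 0},
  ],
  squeeze=60,
)

```text
time: 19.65
position: [0.5482, 0.1638, 0.1453]
orientation: [0.482, 0.517, -0.482, 0.517]
contact_force: [0.4, -0.0, -0.2]
gripper_width: 0.0587
```

move_arm(
  steps=[
    {"fingers": 5, "tx": 0, "ty": 0, "tz": -0.4, "ax": 0, "ay": 0, "az": 0},
    {"fingers": 5, "tx": 0, "ty": 0, "tz": -0.4, "ax": 0, "ay": 0, "az": 0},
    {"fingers": 5, "tx": 0, "ty": 0, "tz": 0, "ax": 0, "ay": 0, "az": 0},
  ],
)

```text
time: 19.95
position: [0.5482, 0.1641, 0.137]
orientation: [0.482, 0.517, -0.482, 0.517]
contact_force: [0.3, 2.7, -0.3]
gripper_width: 0.0587
```

move_arm(
  steps=[
    {"fingers": 5, "tx": 0, "ty": 0, "tz": -0.3, "ax": 0, "ay": 0, "az": 0},
    {"fingers": 5, "tx": 0, "ty": 0, "tz": -0.3, "ax": 0, "ay": 0, "az": 0},
    {"fingers": 5, "tx": 0, "ty": 0, "tz": -0.3, "ax": 0, "ay": 0, "az": 0},
    {"fingers": 5, "tx": 0, "ty": 0, "tz": 0, "ax": 0, "ay": 0, "az": 0},
  ],
)

```text
time: 20.35
position: [0.5493, 0.1644, 0.1303]
orientation: [0.483, 0.517, -0.481, 0.518]
contact_force: [-0.9, 3.7, 14.3]
gripper_width: 0.0587
```

move_arm(
  steps=[
    {"fingers": 5, "tx": 0, "ty": 0, "tz": -0.3, "ax": 0, "ay": 0, "az": 0},
    {"fingers": 5, "tx": 0, "ty": 0, "tz": -0.3, "ax": 0, "ay": 0, "az": 0},
    {"fingers": 5, "tx": 0, "ty": 0, "tz": -0.3, "ax": 0, "ay": 0, "az": 0},
    {"fingers": 5, "tx": 0, "ty": 0, "tz": 0, "ax": 0, "ay": 0, "az": 0},
  ],
)

```text
time: 20.75
position: [0.5489, 0.1639, 0.1203]
orientation: [0.483, 0.517, -0.481, 0.518]
contact_force: [1.2, 0.6, 7.3]
gripper_width: 0.0589
```

move_arm(
  steps=[
    {"fingers": 5, "tx": 0, "ty": 0, "tz": -0.3, "ax": 0, "ay": 0, "az": 0},
    {"fingers": 5, "tx": 0, "ty": 0, "tz": -0.3, "ax": 0, "ay": 0, "az": 0},
    {"fingers": 5, "tx": 0, "ty": 0, "tz": -0.2, "ax": 0, "ay": 0, "az": 0},
    {"fingers": 5, "tx": 0, "ty": 0, "tz": 0, "ax": 0, "ay": 0, "az": 0},
  ],
)

```text
time: 21.15
position: [0.5486, 0.1638, 0.1121]
orientation: [0.482, 0.517, -0.482, 0.518]
contact_force: [0.1, 0.6, 8.7]
gripper_width: 0.0587
```

```bash
python3 - <<'E'
from h import *
grab('wrist','w12');s=get_state();p=s['position'];print(p,s['gripper_width'],s['contact_force'])
im=np.load('pics/w12.npz')['img'].astype(int);m=((im[...,0]-im[...,2])>8).astype(np.uint8);m[:,:230]=0;m[:,400:]=0
m=cv2.erode(m,np.ones((9,9),np.uint8));n,l,st,ce=cv2.connectedComponentsWithStats(m);k=l[305,317];print('er',st[k],ce[k], 'w11 was 265 257 104 92 7239, 316.33 302.52')
E
```

```text
[0.54873373 0.16380476 0.11225966] 0.0588567797765966 [-1.44250697  0.7474732   8.74321776]
er [ 265  257  104   92 7227] [316.31631382 302.85526498] w11 was 265 257 104 92 7239, 316.33 302.52
```

move_arm(
  steps=[
    {"fingers": 5, "tx": 0, "ty": 0, "tz": -0.15, "ax": 0, "ay": 0, "az": 0},
    {"fingers": 5, "tx": 0, "ty": 0, "tz": 0, "ax": 0, "ay": 0, "az": 0},
    {"fingers": 5, "tx": 0, "ty": 0, "tz": 0, "ax": 0, "ay": 0, "az": 0},
    {"fingers": 7.5, "tx": 0, "ty": 0, "tz": 0, "ax": 0, "ay": 0, "az": 0},
    {"fingers": 7.5, "tx": 0, "ty": 0, "tz": 0, "ax": 0, "ay": 0, "az": 0},
    {"fingers": 7.5, "tx": 0, "ty": 0, "tz": 0, "ax": 0, "ay": 0, "az": 0},
    {"fingers": 7.5, "tx": 0, "ty": 0, "tz": 0, "ax": 0, "ay": 0, "az": 0},
  ],
)

```text
time: 21.9
position: [0.548, 0.1636, 0.1095]
orientation: [0.482, 0.517, -0.482, 0.517]
contact_force: [-0.1, -0.6, 0.4]
gripper_width: 0.0747
```

move_arm(
  steps=[
    {"fingers": 7.5, "tx": 0, "ty": 0, "tz": 1, "ax": 0, "ay": 0, "az": 0},
    {"fingers": 7.5, "tx": 0, "ty": 0, "tz": 3, "ax": 0, "ay": 0, "az": 0},
    {"fingers": 7.5, "tx": 0, "ty": 0, "tz": 5, "ax": 0, "ay": 0, "az": 0},
    {"fingers": 7.5, "tx": 0, "ty": 0, "tz": 0, "ax": 0, "ay": 0, "az": 0},
    {"fingers": 7.5, "tx": -1, "ty": -4.5, "tz": 0, "ax": 0, "ay": 0, "az": 0},
    {"fingers": 7.5, "tx": -1, "ty": -4.5, "tz": 0, "ax": 0, "ay": 0, "az": 0},
    {"fingers": 7.5, "tx": -1, "ty": -4.5, "tz": 0, "ax": 0, "ay": 0, "az": 0},
    {"fingers": 7.5, "tx": 0, "ty": 0, "tz": 0, "ax": 0, "ay": 0, "az": 0},
    {"fingers": 7.5, "tx": 0, "ty": 0, "tz": 0, "ax": 0, "ay": 0, "az": 0},
    {"fingers": 7.5, "tx": 0, "ty": 0, "tz": 0, "ax": 0, "ay": 0, "az": 0},
  ],
)

```text
time: 22.9
position: [0.5184, 0.0295, 0.1999]
orientation: [0.482, 0.517, -0.482, 0.517]
contact_force: [0.3, 0.4, -0.1]
gripper_width: 0.0749
```

```bash
python3 - <<'E'
from h import *
grab('wrist','w13');grab('scene','s13');s=get_state();print(s['position'],s['gripper_width'],s['contact_force'])
a=cv2.resize(cv2.imread('pics/w13.png')[0:240,220:540],(480,360))
b=cv2.resize(cv2.imread('pics/s13.png')[210:340,340:450],(305,360),interpolation=cv2.INTER_CUBIC);cv2.imwrite('pics/c8.png',np.hstack([a,b]))
E
```

```text
[0.51837187 0.02976691 0.1997271 ] 0.07512795150681857 [ 0.3192238   0.43502256 -0.73505492]
```

View pics/c8.png

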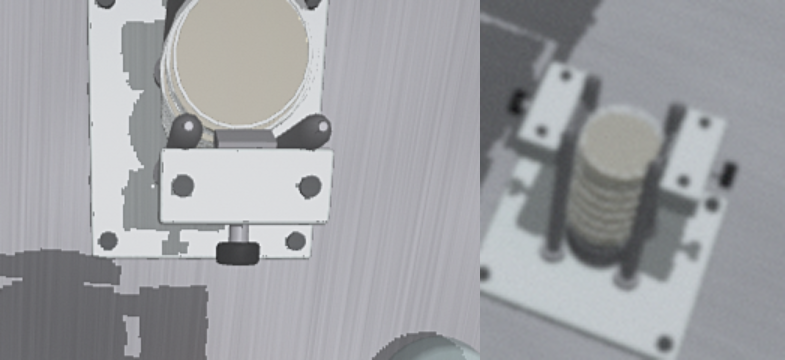

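```bash
python3 - <<'E'
from h import *
g={}
for t in('w9','w13'):
    im=np.load(f'pics/{t}.npz')['img'].astype(int);b=im[...,0]-im[...,2]
    m=(b>8).astype(np.uint8);m[:, :300]=0;m[:,470:]=0;m[150:]=0
    m=cv2.morphologyEx(m,cv2.MORPH_OPEN,np.ones((5,5),np.uint8))
    n,l,st,ce=cv2.connectedComponentsWithStats(m);k=l[40,381];comp=(l==k)
    print(t,st[k])
    c=max(cv2.findContours(comp.astype(np.uint8),0,2)[0],key=len)[:,0]
    c=c[(c[:,1]>3)];e=cv2.fitEllipse(c);print(' ellipse',e)
    # column profile at mid column
    u=int(e[0][0]);print(' gray col',u,[(v,int(im[v,u].mean()),int(b[v,u])) for v in range(74,108)])
    # nose: project expected lid edge at mouth level
    th=np.radians(4);ax=np.array([.5485,.164])
    for z in(.165,.160,.170,.188):
        ed=ax-.030*np.array([-np.sin(th),np.cos(th)]);print('  lid -y edge at z',z,proj(t,[*ed,z]).round(1),'centre',proj(t,[*ax,z]).round(1), 'agar r px', np.linalg.norm(proj(t,[ax[0]+.0265,ax[1],z])-proj(t,[ax[0]-.0265,ax[1],z])).round(1))
E
```

```text
w9 [ 338    0   87   83 6031]
 ellipse ((380.898193359375, 39.08599090576172), (85.06814575195312, 92.908203125), 12.827008247375488)
 gray col 380 [(74, 177, 14), (75, 177, 13), (76, 177, 14), (77, 175, 14), (78, 177, 13), (79, 177, 13), (80, 178, 13), (81, 179, 14), (82, 185, 16), (83, 131, -1), (84, 115, -4), (85, 121, -3), (86, 122, -2), (87, 122, -4), (88, 122, -4), (89, 122, -4), (90, 121, -4), (91, 141, -4), (92, 154, -5), (93, 155, -5), (94, 154, -5), (95, 124, -5), (96, 190, -7), (97, 221, -6), (98, 219, -4), (99, 217, -4), (100, 217, -4), (101, 218, -4), (102, 217, -4), (103, 216, -5), (104, 217, -4), (105, 217, -4), (106, 217, -4), (107, 217, -6)]
  lid -y edge at z 0.165 [380.4  91. ] centre [382.3  37.2] agar r px 88.9
  lid -y edge at z 0.16 [379.1  92.2] centre [380.9  39.6] agar r px 87.1
  lid -y edge at z 0.17 [381.7  89.7] centre [383.7  34.8] agar r px 90.8
  lid -y edge at z 0.188 [387.1  84.8] centre [389.4  25. ] agar r px 98.4
w13 [ 338    0   87   83 6054]
 ellipse ((380.8117980957031, 35.50813674926758), (86.21663665771484, 94.0362319946289), 13.3313627243042)
 gray col 380 [(74, 178, 14), (75, 180, 13), (76, 179, 14), (77, 180, 14), (78, 180, 16), (79, 179, 13), (80, 180, 13), (81, 180, 14), (82, 176, 15), (83, 201, 4), (84, 225, -5), (85, 190, 1), (86, 130, -2), (87, 117, -3), (88, 123, -3), (89, 125, -3), (90, 126, -4), (91, 126, -4), (92, 123, -4), (93, 122, -3), (94, 137, -4), (95, 153, -5), (96, 158, -4), (97, 157, -5), (98, 119, -5), (99, 193, -6), (100, 221, -9), (101, 222, -4), (102, 220, -4), (103, 220, -4), (104, 220, -3), (105, 219, -3), (106, 220, -3), (107, 219, -3)]
  lid -y edge at z 0.165 [380.3  94.1] centre [382.4  39.9] agar r px 89.8
  lid -y edge at z 0.16 [379.   95.2] centre [381.   42.2] agar r px 88.0
  lid -y edge at z 0.17 [381.7  92.9] centre [383.8  37.4] agar r px 91.8
  lid -y edge at z 0.188 [387.   88.1] centre [389.5  27.8] agar r px 99.5
```

```bash
python3 - <<'E'
from h import *
grab('top','top1')
def tm(t0,t1,c,r=7):
    a=np.load(f'pics/{t0}.npz')['img'];b=np.load(f'pics/{t1}.npz')['img']
    u,v=c;T=cv2.resize(a[v-r:v+r+1,u-r:u+r+1],None,fx=8,fy=8,interpolation=cv2.INTER_CUBIC);S=cv2.resize(b[v-r-4:v+r+5,u-r-4:u+r+5],None,fx=8,fy=8,interpolation=cv2.INTER_CUBIC)
    q=cv2.matchTemplate(S,T,cv2.TM_CCOEFF_NORMED);_,s,_,l=cv2.minMaxLoc(q);return round(float(s),3),(np.array(l)/8-4).tolist()
# scene crop scale: 305/110=2.773, origin (340,210)
for n,c in(('+y knob',(340+int((727-480)/2.773),210+int(175/2.77))),('-y knob',(340+int((518-480)/2.773),210+int(102/2.77))),('+y screw',(340+int((704-480)/2.773),210+int(122/2.77))),('lid',(340+int((620-480)/2.773),210+int(143/2.77)))):
    print(n,c,'s9->s13',tm('s9','s13',c),'sc0->s13',tm('sc0','s13',c))
for n,c in(('+y knob',(213,227)),('-y knob',(283,224)),('+y screw',(223,214)),('lid',(248,227))):
    print('top',n,tm('top0','top1',c,5 if 'lid' not in n else 14))
for n,p in(('lid c .165',(.5485,.164,.165)),):print(proj('sc0',p),proj('top0',p))
for t in('sc0','s9','s13'):
    im=np.load(f'pics/{t}.npz')['img'];lab=cv2.cvtColor(im,cv2.COLOR_RGB2LAB).astype(int);m=(lab[...,2]>130).astype(np.uint8)
    b=m[230:300,370:415];ys,xs=np.nonzero(b);print(t,len(xs),xs.min()+370,xs.max()+370,ys.min()+230)
    import subprocess
a=np.load('pics/s13.npz')['img'][225:300,365:420]
E
```

```text
+y knob (429, 273) s9->s13 (0.998, [0.0, 0.0]) sc0->s13 (0.998, [0.0, 0.0])
-y knob (353, 246) s9->s13 (0.998, [0.0, 0.0]) sc0->s13 (0.842, [-0.625, -0.125])
+y screw (420, 254) s9->s13 (0.996, [0.0, 0.0]) sc0->s13 (0.996, [0.0, 0.0])
lid (390, 261) s9->s13 (0.187, [0.625, -1.875]) sc0->s13 (0.099, [2.25, 1.0])
top +y knob (1.0, [0.0, 0.0])
top -y knob (0.747, [-1.75, -2.75])
top +y screw (0.997, [0.0, 0.0])
top lid (0.962, [0.0, 0.375])
[389.29029373 261.03254996] [247.12292974 225.07695184]
sc0 651 374 403 251
s9 710 374 402 251
s13 754 373 404 252
```

No pictures left to view. In the last one, the top dish (crop (242,58)) has its rim under the right catch's nose (245,138). The right catch is back in, and the size shows the lid at the same level as before. I'll check the +y catch numerically from a wrist position that sees both noses.

move_arm(
  steps=[
    {"fingers": 7.5, "tx": 0, "ty": 0, "tz": 4, "ax": 0, "ay": 0, "az": 0},
    {"fingers": 7.5, "tx": 0, "ty": 0, "tz": 4, "ax": 0, "ay": 0, "az": 0},
    {"fingers": 7.5, "tx": 1, "ty": 4.5, "tz": 0, "ax": 0, "ay": 0, "az": 0},
    {"fingers": 7.5, "tx": 1, "ty": 4.5, "tz": 0, "ax": 0, "ay": 0, "az": 0},
    {"fingers": 7.5, "tx": 0, "ty": 0, "tz": 0, "ax": 0, "ay": 0, "az": 0},
    {"fingers": 7.5, "tx": 0, "ty": 0, "tz": 0, "ax": 0, "ay": 0, "az": 0},
    {"fingers": 7.5, "tx": 0, "ty": 0, "tz": 0, "ax": 0, "ay": 0, "az": 0},
  ],
)

```text
time: 23.75
position: [0.5381, 0.1185, 0.2796]
orientation: [0.482, 0.517, -0.482, 0.517]
contact_force: [-0.8, -0.1, 0.5]
gripper_width: 0.0748
```

```bash
python3 - <<'E'
from h import *
grab('wrist','w14');s=get_state();print(s['position'],s['time'])
im=np.load('pics/w14.npz')['img'].astype(int);b=im[...,0]-im[...,2]
th=np.radians(4);ax=np.array([.5485,.164]);n=np.array([-np.sin(th),np.cos(th)])
for nm,d,z in(('-y housing face',-.035,.183),('-y nose',-.0265,.168),('-y lid edge',-.03,.165),('centre',0,.165),('+y lid edge',.03,.165),('+y nose bottom',.0265,.165),('+y nose top?',.0265,.168),('+y housing face',.035,.183),('+y housing face .165',.035,.165)):
    print(nm,proj('w14',[*(ax+d*n),z]).round(1))
p0=proj('w14',[*(ax-.045*n),.183]);p1=proj('w14',[*(ax+.05*n),.183])
L=int(np.linalg.norm(p1-p0));run=None
for i in range(L+1):
    u,v=p0+(p1-p0)*i/L;u=int(round(u));v=int(round(v))
    if 0<=v<480:
        g=int(im[v,u].mean())
        if run is None or abs(g-run)>10: print((u,v,g,int(b[v,u])),end=' ')
        run=g
m=(b>8).astype(np.uint8);c=proj('w14',[*ax,.163]).astype(int)
m=cv2.morphologyEx(m,cv2.MORPH_OPEN,np.ones((5,5),np.uint8));N,l,st,ce=cv2.connectedComponentsWithStats(m);k=l[c[1],c[0]];print();print(st[k],ce[k],onz('w14',*ce[k],.163))
E
```

```text
[0.53814924 0.11816842 0.27980156] 23.8
-y housing face [332. 225.]
-y nose [331.4 211.9]
-y lid edge [331.2 215.4]
centre [331.6 180.1]
+y lid edge [332.  143.2]
+y nose bottom [331.9 147.6]
+y nose top? [332.1 147.6]
+y housing face [332.9 136.1]
+y housing face .165 [332.  136.9]
(332, 237, 138, -5) (332, 225, 115, -3) (332, 224, 90, -3) (332, 212, 96, -2) (332, 211, 155, -2) (332, 210, 213, -6) (332, 208, 141, 7) (332, 207, 174, 14) (333, 147, 119, 3) (333, 146, 95, -6) (333, 138, 139, -4) (333, 137, 166, -6) (333, 136, 155, -6) (333, 135, 128, -4) (333, 134, 188, -5) (333, 133, 223, -6) 
[ 301  148   60   61 2931] [330.56943023 177.52302968] [0.5475673  0.16595265 0.163     ]
```

Both noses are in: the -y edge is at row 211.5 (predicted 211.9) and the +y edge at 146.5 (predicted 147.6). Each covers the lid's rim, and the dish centre is about 2 mm off the axis. Handing in.

```bash
python3 -c "
from bench import *
print(finish_job())"
```

```text
the job is handed in; nothing more can be done
None
```

I pressed both small cream dishes into the magazine, one after the other, and handed the job in at about 24 s with the arm clear of everything. No verdict came back.

**Fingers shorter than reported:** My first grasp closed on nothing, because the finger ends sit about 35 mm above the reported tool point. I felt my way down in small steps and used that offset for every grasp and press afterwards.

**Last checks that passed:**
- **Catches:** Seen from above, the noses of both catches are where they should be when snapped in (within about 1 mm). Each one covers the rim of the top lid.
- **Lid height:** The top lid is at the same height as after the first dish, so it lies below the catches. Neither dish slipped in the grip while being pressed.

**Less certain:**
- **Centring:** The top dish sits about 2 mm towards +y. One view suggested 3 mm, but the rods allow only about 2.3 mm, and the limit is 4 mm.
- **Follower:** I did not measure its position directly. I judged it from the stack in the scene picture.
- **Press force:** The steady force while pressing was 7 to 9 N, a little below the spring force you gave.
- **Bystanders:** I did not compare the large dish and glassware before and after. The arm felt no unexpected contact while moving.

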